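# Pin the stop and hold a sample slide flush on a sloped stage

### The arm

A 6-joint arm with a two-finger parallel gripper is mounted at the origin on the work surface; the furniture and walls round the work are solid. World frame = base frame: x ahead of the robot, y to its left, z up, the work surface at z = 0. Lengths are in m, angles in rad, forces in N, time in s.
With the tool pointing down it reaches from about 0.325 to 0.775 m from the base axis. Payload 5.5 kg.
Tool frame: the origin (TCP) lies on the centre line of the jaws, within the pads' length; the fingertips stand 14 mm ahead of it and the grasp point (between the pads) lies 5 mm behind it; z points along the fingers, y is the direction in which the jaws open and shut (so a half turn about z gives the same grasp; the last joint's range is limited). The gripper opens to 85 mm and grips with 20 to 120 N. Pads are 22 mm wide; open, the fingers measure 114 mm over their backs; the gripper's body (76 mm by 85 mm) begins 54 mm behind the grasp point. The pads swing forward as they close: fully open they stand 13 mm farther back than shut.
Start: joints at [1.246, 0.091, 1.231, -0, 1.82, -0.057], TCP at [0.159, 0.579, 0.245] pointing down, gripper open.
Joint ranges: [-2.87, 2.87], [-0.86, 2.18], [0.17, 2.46], [-1.51, 4.65], [0.06, 2.69], [-2.65, 2.65]. Speed limits (rad/s): [2.57, 2.57, 3.01, 3.14, 3.14, 3.14].

### API

Orientations are given as a unit quaternion [w, x, y, z].
In Python, from workcell import readout, optics, workorder gives the robot as it stands. The module is installed in compiled form; this text tells all that it offers.
- The arm moves only by the tool servo_tool, never from a script. Its argument "steps" is a list of rows, each a list of 7 numbers: the finger opening in mm, from 0 to 85.4, then the shift along the tool's x, y, z in mm, then the turn, a rotation vector about the tool's x, y, z in degrees. In form: [[grip, x, y, z, ax, ay, az], ...]. A call has exactly 5 rows; each row shifts and turns the commanded pose from where the row before left it, along the tool's axes as they then stand; what a row does not reach is not made up. A row lasts 1/8 s, in which the tool goes at most 62.5 mm and 10.7 degrees, less where a joint would pass 70% of its speed; a pose out of reach is approached as far as the arm can. A call is refused whole if a number of a shift passes 62.5 or a number of a turn 10.7, either way. A call with a gripper value outside its range is refused whole. The fingers move at their own pace and stop on an object; "squeeze" is the grip in N (left out, the last holds). Time passes only in rows, so rows that do not move let the fingers close, or fill a call up. It gives the time, the measured TCP pose, the force and the opening at its end, in the units of the state.
- readout.read_state(): the state, without advancing time (a new reading comes with each control period).
- optics.snapshot(name): name is "scene" or "top" or "wrist"; returns the picture (400x640x3 uint8, red, green, blue); there is no depth.
- optics.camera_params(name): a dict with "fx", "fy", "cx", "cy" (pixels), "k1" (the pictures are not rectified: a ray, as slopes to the right and down, at radius r is drawn at 1 + k1 r^2 times it, then the intrinsics apply), "view" (4x4, takes a point from world to camera coordinates). Camera axes: x right, y up, looking along -z (the intrinsics and any distortion apply to the point x, -y, -z); pixel columns grow to the right and rows downward; lengths in m; the calibration is good to about 2 mm. A picture is of the moment at which its call begins: read the wrist's pose just before it. camera_params takes no time and is no camera call; for the wrist camera it gives the pose at the moment of the call.
- workorder.close_job(): hands the job in, once; it reports no verdict.
The state is a dict: "time_s": time; "joint_positions": joint angles; "dq": joint speeds; "joint_efforts": joint torques, N m; "ee_pos": TCP position; "orientation": TCP orientation; "wrist_force": force on the tool from outside, world axes, zero at the start; "moment": the same for the moment, N m; "finger_gap": opening from 0.0 (shut) to 1.0 (fully open).
Only numpy, scipy, OpenCV 4.12 (cv2) and the standard library are available. Lean on these libraries where they do the work, as an engineer would, in place of code of your own. Each camera call takes 0.05 s, during which the arm holds its last target.

### The job

Get the sample slide ready to be read on the sloped stand: first stand the stop pin upright in the bore at the foot of the slope, all the way down, and let it go. Then take the slide by its grip block, tilt it to match the slope and lay it flush on the sprung face, straight and centred from side to side, with its lower edge up against the pin. Press the face in about halfway and finish like that: still gripping the slide and keeping the pressure on, with nothing but the slide pressing on the face; leave the two little pots and the wooden rib alone.

Things in the scene. Friction and masses are not known exactly. Their poses are not given: they have to be found in the camera images.
- stand: Fixed reading stand on the bench: wooden base 160 (x) x 120 (y) x 30 mm with dark steel brackets, carrying the sloped stage. Origin: centre of its underside. x points from the low foot of the slope (robot side) to its high end, y across, z up. The stage's hinge line runs along y at x = -42 mm, 58 mm above the bench, and coincides with the low edge of the sprung face. Brackets beside the stage (y = +-49 to +-57 mm, with 10 mm knobs outside them) reach 73 mm above the bench.
- bore (a point): Centre of the mouth of the round bore in the stand's base, on the base's top (30 mm above the bench), 53 mm from the stand's origin on the robot side (11 mm in front of the hinge line). Bore 17.5 mm wide, 24 mm deep, with a small chamfer. Axes as the stand's.
- stage (a joint): Slope of the stage in rad, 0 = level; set somewhere from 0.15 to 0.40 (9 to 23 degrees), different each time. Clamped stiffly: ordinary pushes do not move it. The slope rises away from the robot along the stand's x.
- platen (a joint): How far the sprung face is pressed in, straight back along its normal, m: 0 = out, 0.008 = fully in. It takes about 2 N to start it and 1 N more for each mm (about 6 N halfway, 10 N fully in); it only shifts, it does not tilt.
- face (a point): Centre of the sprung face: flat aluminium plate 100 mm (up the slope) x 84 mm (across) x 10 mm. Point on its outer surface, moving with it. Its x points up the slope, y across, z out of the face along the normal. The low edge of the face is at x = -50 mm, the hinge line.
- slide: Sample slide: loose flat pale ceramic plate 90 (x) x 70 (y) x 10 mm with a square wooden grip block 18 x 18 mm in the middle of its top, from 10 to 44 mm above its underside; 0.11 to 0.2 kg; in a weak grip it can turn between the fingers. It lies flat at the start. Origin: centre of its underside; z up through the grip block. Either 90-mm-apart end may be the lower edge.
- edge_a (a point): Middle of the upper rim of the slide's end at x = -45 mm (10 mm above its underside). Axes as the slide's.
- edge_b (a point): Middle of the upper rim of the slide's other end, x = +45 mm. Axes as the slide's.
- pin: Stop pin: loose round wooden pin, 16 mm thick, 92 mm long, foot chamfered, standing upright on the bench at the start. Origin: centre of its foot, z up along it. When seated it stands up in front of the low edge of the face, its top 98 mm above the bench: bring the slide down behind it from straight above.
- pin_tip (a point): Centre of the pin's foot end. Axes as the pin's.
- pot_dark: Bystander: small dark blue-grey pot with a white lid, 32 mm wide, 48 mm high. Origin: centre of its underside.
- pot_pale: Bystander: small pale pot with a white lid, 32 mm wide, 44 mm high. Origin: centre of its underside.
- rib: Bystander: flat half-round wooden rib, 52 x 92 x 9 mm, lying. Origin: centre of its underside.
Not all that is in view belongs to the job. Leave any blue look-alike of the slide alone.

How it is judged:
On the way, in this order (a step that is already met when the one before it is completed fails the run):
1. the pin stands fully down in the bore, let go (horizontal distance between pin_tip and bore below 0.003 m and z of pin_tip in the frame of bore below -0.02 m and angle between pin's own z axis and vertical below 0.09 rad and contact force between the fingers and pin below 0.1 N), for 0.2 s.
2. the slide is held in the fingers, clear of the bench (contact force between the fingers and slide above 1 N and height (world z) of slide above 0.04 m), for 0.1 s.
At the end, for the whole second after the job is handed in: Pin within 5 deg of upright, 20 mm or more down the bore; slide gripped, at rest, on the face, parallel within 4 deg, turned under 7 deg, centred within 10 mm, lower edge within about 4 mm of the pin; the slide alone presses the face in by 1.5 to 6.8 mm (horizontal distance between pin_tip and bore below 0.003 m and z of pin_tip in the frame of bore below -0.02 m and angle between pin's own z axis and vertical below 0.09 rad and value of joint platen between 0.0015 and 0.0068 m and angle between the z axis of slide and the z axis of face, either way round below 0.07 rad and angle between the x axis of slide and the x axis of face, either way round below 0.12 rad and z of slide in the frame of face between -0.0025 and 0.0025 m and y of slide in the frame of face between -0.01 and 0.01 m and (x of edge_a in the frame of bore between 0.004 and 0.0125 m or x of edge_b in the frame of bore between 0.004 and 0.0125 m) and contact force between slide and platen above 1.5 N and contact force between the fingers and slide above 1 N and contact force between each of the arm, the fingers and platen below 0.5 N and linear speed of slide below 0.01 m/s); the arm keeps its last pose, push and grip.
It fails at once if a bystander (pot or rib) was shifted by more than 30 mm (distance of any of pot_dark, pot_pale, rib from where it was at the start of the episode above 0.03 m).
It also fails if it takes over 61 s, if anything falls off the work surface, if the arm or the gripper's body presses on something with over 40 N, if the wrist force passes 120 N, or if a joint passes its speed limit or range.

## Working session

There is one attempt and no reset: what is moved stays moved. The work goes in short steps, Python scripts to look and compute and a tool call to move; the robot and the scene stay as the last step left them, time stands still between calls to the robot, and variables do not carry over. Pictures are saved under pics/ and viewed, and the job is handed in when it is done.

Besides the shell and the picture viewer there is one more tool, called as name(argument=value, ...), one argument or row to a line, values as JSON. servo_tool: Moves the arm, as the interface text tells. Its arguments: {"type":"object","properties":{"steps":{"type":"array"},"squeeze":{"type":"number"}},"required":["steps"]}

```bash
mkdir -p pics; python3 - <<'E'
from workcell import readout, optics
import cv2
print(readout.read_state())
for n in ("scene","top"):
    im=optics.snapshot(n); cv2.imwrite(f"pics/{n}0.png",im[:,:,::-1])
    print(n,optics.camera_params(n))
print(optics.camera_params("wrist"))
E
```

```text
{'time_s': 0.0, 'joint_positions': array([ 1.24628633e+00,  9.18901232e-02,  1.23192844e+00, -1.50293335e-05,
        1.81977918e+00, -5.66777551e-02]), 'dq': array([-0.00017386, -0.00120355,  0.00017234,  0.00018228,  0.00025567,
        0.00036229]), 'joint_efforts': array([-6.84150145e-04, -4.58731377e+01, -4.18028426e+01, -2.63883048e-04,
        1.16405069e-02,  1.89307121e-05]), 'ee_pos': array([0.15869587, 0.57836458, 0.24410808]), 'orientation': array([-1.82770872e-04,  1.33517977e-01,  9.91045884e-01, -9.85768635e-04]), 'wrist_force': array([-0.31144193,  0.39655688, -0.56825144]), 'moment': array([ 0.03854271, -0.03828682, -0.05730203]), 'finger_gap': 1.0005569502330485}
scene {'fx': 385.3812323732626, 'fy': 385.3812323732626, 'cx': 316.10916299817643, 'cy': 198.59714079681075, 'k1': -0.013626746250593331, 'view': array([[-0.80591293, -0.59186575,  0.01411681,  0.42191391],
       [ 0.42203242, -0.55761038,  0.71481417, -0.32940087],
       [-0.41520235,  0.58203573,  0.69917195, -0.60751958],
       [ 0.        ,  0.        ,  0.        ,  1.        ]])}
top {'fx': 389.6570449591822, 'fy': 389.6570449591822, 'cx': 313.1560635988471, 'cy': 199.33680717473277, 'k1': -0.037439429352282824, 'view': array([[ 0.01251254, -0.9997817 , -0.01673287, -0.09581961],
       [ 0.99290786,  0.01044446,  0.11842671, -0.59709425],
       [-0.1182261 , -0.01809602,  0.9928218 , -1.02514502],
       [ 0.        ,  0.        ,  0.        ,  1.        ]])}
{'fx': 318.7563959144177, 'fy': 318.7563959144177, 'cx': 320.4398962655945, 'cy': 194.1567159151277, 'k1': -0.02906052030002109, 'view': array([[ 0.26387769,  0.96455439, -0.00184138, -0.59992467],
       [-0.91446744,  0.24956706, -0.31853662,  0.04110717],
       [-0.30678635,  0.08573859,  0.94790877, -0.38007174],
       [ 0.        ,  0.        ,  0.        ,  1.        ]])}
```

View pics/scene0.png

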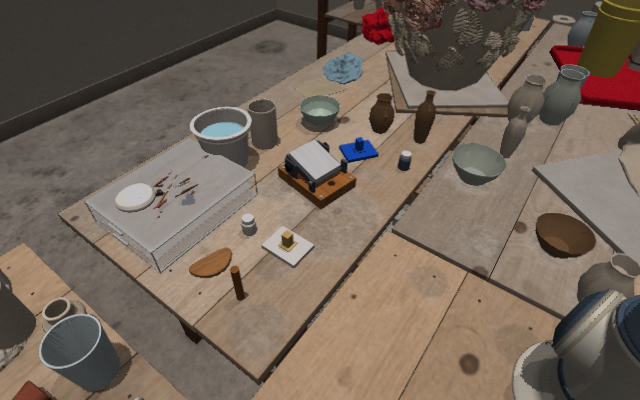

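View pics/top0.png

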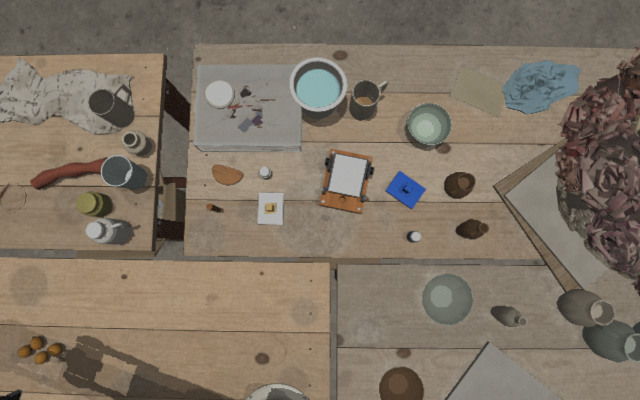

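```bash
cat > h.py <<'E'
import numpy as np, cv2
from workcell import readout, optics
from scipy.spatial.transform import Rotation as R
def params(n): return optics.camera_params(n)
def ray(p,u,v):
    d=np.array([(u-p['cx'])/p['fx'],(v-p['cy'])/p['fy']]); s=d.copy()
    for _ in range(20): s=d/(1+p['k1']*(s@s))
    V=p['view']; Rt=V[:3,:3].T
    return -Rt@V[:3,3], Rt@np.array([s[0],-s[1],-1.])
def atz(p,u,v,z):
    o,d=ray(p,u,v); return o+d*(z-o[2])/d[2]
def proj(p,X):
    X=np.atleast_2d(X); c=X@p['view'][:3,:3].T+p['view'][:3,3]
    s=np.c_[c[:,0],-c[:,1]]/(-c[:,2:3]); s=s*(1+p['k1']*(s**2).sum(1,keepdims=True))
    return np.c_[s[:,0]*p['fx']+p['cx'],s[:,1]*p['fy']+p['cy']]
def tri(obs): # [(p,u,v)]
    A=np.zeros((3,3));b=np.zeros(3)
    for p,u,v in obs:
        o,d=ray(p,u,v); d=d/np.linalg.norm(d); M=np.eye(3)-np.outer(d,d); A+=M;b+=M@o
    return np.linalg.solve(A,b)
def crop(im,u0,v0,u1,v1,k,fn):
    cv2.imwrite(fn,cv2.resize(im[v0:v1,u0:u1,::-1],None,fx=k,fy=k,interpolation=cv2.INTER_CUBIC))
E
python3 - <<'E'
import cv2
from h import *
t=cv2.imread('pics/top0.png')[:,:,::-1]; s=cv2.imread('pics/scene0.png')[:,:,::-1]
crop(t,195,140,295,240,6,'pics/t1.png'); crop(t,310,140,390,220,7,'pics/t2.png')
crop(s,180,200,320,305,5,'pics/s1.png'); crop(s,270,130,370,210,7,'pics/s2.png')
E
```

```text
(no output)
```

View pics/t1.png

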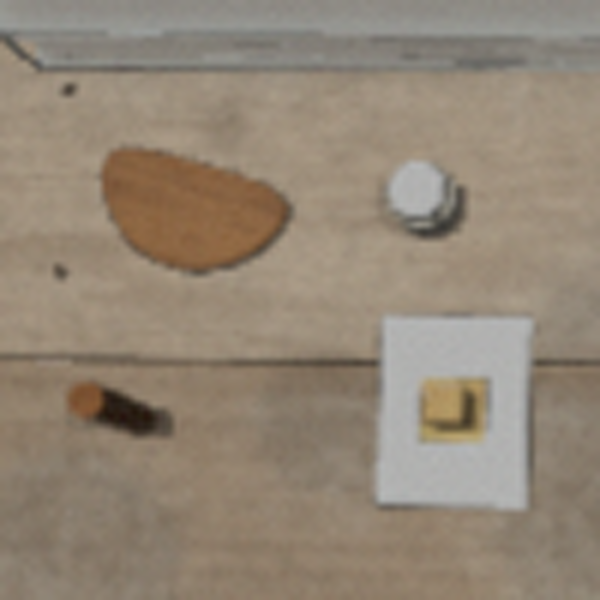

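View pics/t2.png

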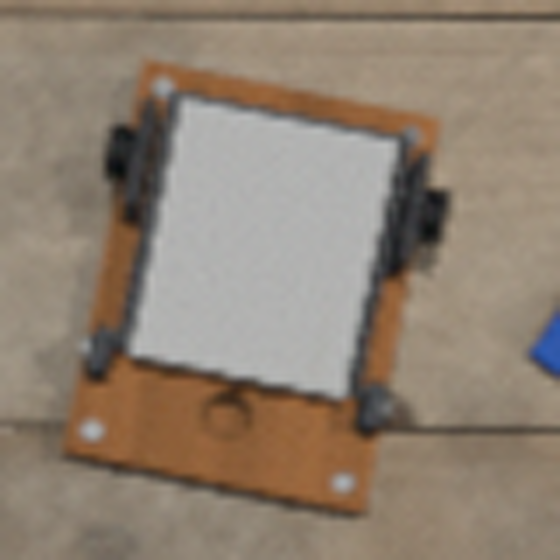

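View pics/s1.png

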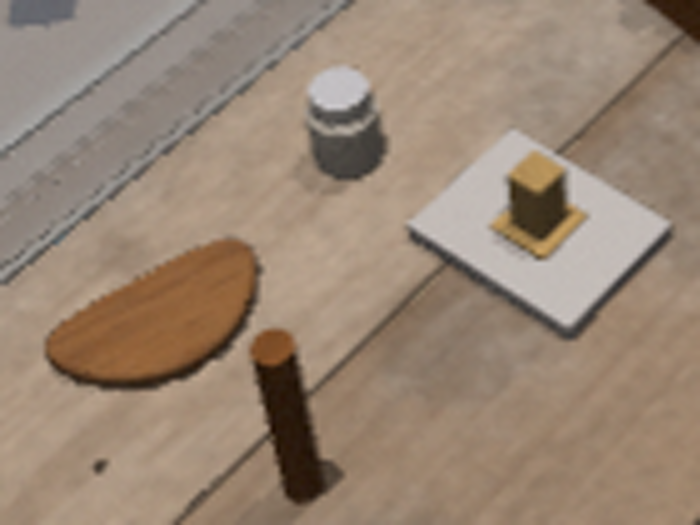

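View pics/s2.png

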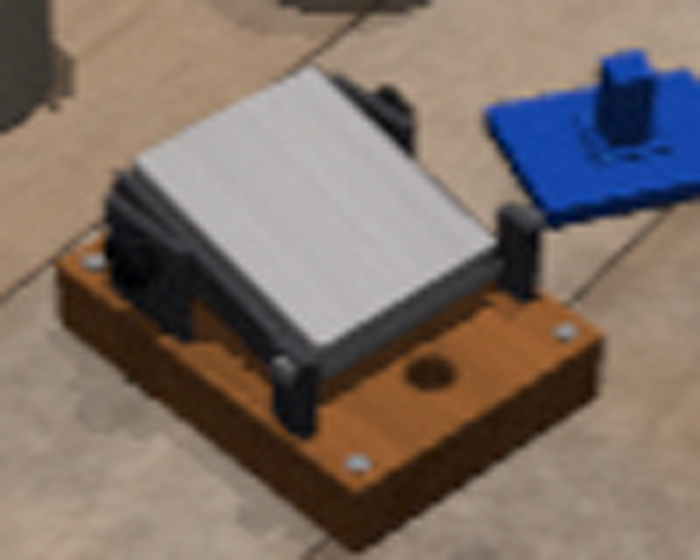

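```bash
cat > fit.py <<'E'
from h import *
from scipy.optimize import least_squares
pt,ps=params('top'),params('scene')
def cv(k,u0,v0,L): return np.array([((U+.5)/k-.5+u0,(V+.5)/k-.5+v0) for U,V in L])
T1=lambda L:cv(6,195,140,L);T2=lambda L:cv(7,310,140,L);S1=lambda L:cv(5,180,200,L);S2=lambda L:cv(7,270,130,L)
def Rz(a): return R.from_euler('z',a).as_matrix()
# slide
pl=np.array([[45,35,10],[45,-35,10],[-45,-35,10],[-45,35,10]])/1e3
bl=np.array([[9,9,44],[9,-9,44],[-9,-9,44],[-9,9,44]])/1e3
P=np.r_[pl,bl]
ot=T1([(381,316),(534,318),(527,508),(376,505),(423,380),(464,381),(463,420),(422,420)])
# scene order: +x+y far-left.. 
os_=S1([(408,228),(515,131),(671,230),(570,327),(509,174),(540,153),(566,170),(537,190)])
def cand(order):
    def f(q):
        X=P@Rz(q[2]).T+[q[0],q[1],0]
        return np.r_[(proj(pt,X)-ot).ravel(),(proj(ps,X)-os_[order]).ravel()]
    x0=np.r_[atz(pt,*ot[:4].mean(0),.01)[:2],0]
    return least_squares(f,x0)
best=min((cand(np.r_[np.roll(np.arange(4),k),np.roll(np.arange(4),k)+4]) for k in range(4)),key=lambda r:r.cost)
print('slide',best.x,np.rad2deg(best.x[2]),best.cost); print(best.fun.reshape(-1,2).round(1).tolist())
# pin
a=T1([(86,401)])[0];b=S1([(273,349)])[0]; print('pin top',tri([(pt,*a),(ps,*b)]),atz(pt,*a,.092),atz(ps,*b,.092),'foot',atz(ps,*S1([(304,490)])[0],0))
# stand
base=np.array([[80,60,30],[80,-60,30],[-80,-60,30],[-80,60,30]])/1e3
def pts(q):
    c,s=np.cos(q[3]),np.sin(q[3])
    face=np.array([[-.042+100e-3*c,y,.058+.1*s] for y in(.042,-.042)]+[[-.042,y,.058] for y in(-.042,.042)])
    X=np.r_[base,[[-.053,0,.03]],face]
    return X@Rz(q[2]).T+[q[0],q[1],0]
it=T2([(148,62),(439,120),(370,508),(66,450),(227,414),(173,95),(405,137),(350,398),(130,355)])
i_s=S2([(604,338),(357,492),(58,262),(431,373),(135,158),(312,66),(497,243),(318,348)]); idx=[2,3,0,4,5,6,7,8]
def f(q):
    X=pts(q); return np.r_[(proj(pt,X)-it).ravel(),(proj(ps,X[idx])-i_s).ravel()]
o=None
for y0 in np.deg2rad([-10,10]):
    r=least_squares(f,np.r_[atz(pt,*it[:4].mean(0),.03)[:2],y0,.27],loss='soft_l1')
    if o is None or r.cost<o.cost:o=r
print('stand',o.x,np.rad2deg(o.x[2:]),o.cost);print(o.fun.reshape(-1,2).round(1).tolist())
print('bore',pts(o.x)[4])
for n,a in (('dark?',T1([(418,190)])[0]),):print(n,atz(pt,*a,.046))
print('rib',atz(pt,*T1([(190,210)])[0],.009))
E
python3 fit.py
```

```text
slide [ 0.57539293  0.0317444  -0.01468022] -0.841114685114254 5.8921069623573645
[[-0.0, -0.5], [-0.6, -0.2], [-0.6, 0.3], [-0.6, 0.1], [-0.0, 0.5], [-0.2, 0.5], [-0.3, 0.7], [-0.1, 0.5], [-0.3, -1.0], [-0.2, -1.0], [0.7, -1.5], [-0.0, 0.5], [-0.4, -0.0], [-1.0, -1.0], [0.5, -0.4], [0.6, 0.9]]
pin top [0.57071539 0.18014012 0.0901785 ] [0.57007009 0.17924749 0.092     ] [0.57014154 0.18118029 0.092     ] foot [0.57037093 0.18170973 0.        ]
stand [ 0.65346314 -0.17767099 -0.19263329  0.22769402] [-11.03707459  13.04590651] 3.2172798289533846
[[-0.6, -0.7], [0.4, -0.5], [-0.7, 0.6], [-0.5, 0.0], [-0.0, -0.1], [1.2, 0.0], [-0.6, 0.3], [-0.7, 0.1], [-0.2, -0.1], [0.5, -0.9], [0.3, -0.1], [-0.3, -0.3], [0.1, -0.5], [-0.3, 0.1], [-0.0, -0.3], [0.4, -0.4], [0.6, -0.2]]
bore [ 0.60144346 -0.16752445  0.03      ]
dark? [0.67239598 0.04495242 0.046     ]
rib [0.66902806 0.15785729 0.009     ]
```

```bash
cat >> h.py <<'E'
def rot(phi,th=0.):
    c,s=np.cos(phi),np.sin(phi)
    n=np.array([-np.sin(th)*c,-np.sin(th)*s,np.cos(th)]); y=np.array([-s,c,0]); z=-n
    return np.c_[np.cross(y,z),y,z]
def now():
    s=readout.read_state(); q=s['orientation']; return s,np.array(s['ee_pos']),R.from_quat(np.r_[q[1:],q[0]])
def plan(pos,phi,th=0.,n=5,grip=85):
    s,p,r=now(); T=R.from_matrix(rot(phi,th)); dv=(r.inv()*T).as_rotvec()
    print('now',s['time_s'],p.round(4),'d',(np.array(pos)-p).round(4),'rotdeg',np.rad2deg(dv).round(2),'F',s['wrist_force'].round(1),'M',s['moment'].round(2),'gap',round(s['finger_gap']*85.4,1))
    st=R.from_rotvec(dv/n); cur=r
    for i in range(n):
        sh=cur.inv().apply((np.array(pos)-p)/n)*1e3
        print([grip]+sh.round(1).tolist()+np.rad2deg(dv/n).round(2).tolist()); cur=cur*st
E
python3 - <<'E'
from h import *
plan([.570,.180,.245],-.193,n=10)
# wrist cam in tool
s,p,r=now(); c=params('wrist'); V=c['view']; o=-V[:3,:3].T@V[:3,3]
print(r.inv().apply(o-p), r.inv().apply(-V[2,:3]))
E
```

```text
now 0.1 [0.1587 0.5784 0.2442] d [ 0.4113 -0.3984  0.0008] rotdeg [-0.1  -0.01 -4.29] F [-0.   0.4 -0.5] M [ 0.03 -0.   -0.  ] gap 85.5
[85, -50.2, -27.5, -0.0, -0.01, -0.0, -0.43]
[85, -50.0, -27.9, -0.0, -0.01, -0.0, -0.43]
[85, -49.8, -28.3, -0.0, -0.01, -0.0, -0.43]
[85, -49.6, -28.7, -0.0, -0.01, -0.0, -0.43]
[85, -49.4, -29.0, -0.0, -0.01, -0.0, -0.43]
[85, -49.1, -29.4, -0.1, -0.01, -0.0, -0.43]
[85, -48.9, -29.8, -0.1, -0.01, -0.0, -0.43]
[85, -48.7, -30.1, -0.1, -0.01, -0.0, -0.43]
[85, -48.5, -30.5, -0.1, -0.01, -0.0, -0.43]
[85, -48.2, -30.9, -0.1, -0.01, -0.0, -0.43]
[ 0.08257251  0.00055556 -0.12801342] [-3.18621432e-01  2.02565538e-04  9.47882029e-01]
```

servo_tool(
  steps=[
    [85, -50.2, -27.5, 0, 0, 0, -0.4],
    [85, -50, -27.9, 0, 0, 0, -0.4],
    [85, -49.8, -28.3, 0, 0, 0, -0.4],
    [85, -49.6, -28.7, 0, 0, 0, -0.4],
    [85, -49.4, -29, 0, 0, 0, -0.4],
  ],
)

```text
time_s: 0.72
ee_pos: [0.3652, 0.3777, 0.2448]
orientation: [-0.0, 0.116, 0.993, -0.0]
wrist_force: [-0.3, 0.7, 1.1]
finger_gap: 0.998
```

servo_tool(
  steps=[
    [85, -49.1, -29.4, 0, 0, 0, -0.4],
    [85, -48.9, -29.8, 0, 0, 0, -0.4],
    [85, -48.7, -30.1, 0, 0, 0, -0.4],
    [85, -48.5, -30.5, 0, 0, 0, -0.4],
    [85, -48.2, -30.9, 0, 0, 0, -0.4],
  ],
)

```text
time_s: 1.35
ee_pos: [0.5702, 0.1777, 0.2448]
orientation: [-0.0, 0.099, 0.995, -0.0]
wrist_force: [0.5, 0.8, 0.1]
finger_gap: 0.998
```

```bash
python3 - <<'E'
from h import *
plan([.570,.180,.16],-.193,n=5)
p=params('wrist'); np.save('w1.npy',p,allow_pickle=True); im=optics.snapshot('wrist'); cv2.imwrite('pics/w1.png',im[:,:,::-1])
print(proj(p,[[.570,.180,.092],[.570,.180,0]]))
E
```

```text
now 1.35 [0.5702 0.1777 0.2448] d [-0.0002  0.0023 -0.0848] rotdeg [-0.01 -0.04 -0.27] F [0.5 0.8 0.1] M [ 0.03 -0.06 -0.  ] gap 85.2
[85, 0.1, 0.4, 17.0, -0.0, -0.01, -0.05]
[85, 0.1, 0.4, 17.0, -0.0, -0.01, -0.05]
[85, 0.1, 0.4, 17.0, -0.0, -0.01, -0.05]
[85, 0.1, 0.4, 17.0, -0.0, -0.01, -0.05]
[85, 0.1, 0.4, 17.0, -0.0, -0.01, -0.05]
[[322.17709712 181.34992824]
 [321.79050537 159.7309521 ]]
```

View pics/w1.png

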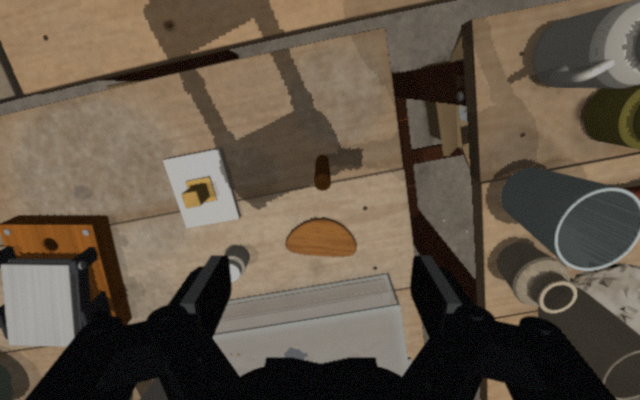

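servo_tool(
  steps=[
    [85, 0, 0.4, 34, 0, 0, 0],
    [85, 0, 0.5, 34, 0, 0, 0],
    [85, 0, 0.5, 34, 0, 0, 0],
    [85, 0, 0.5, 33, 0, 0, 0],
    [85, 0, 0.5, 32, 0, 0, -0.3],
  ],
)

```text
time_s: 2.02
ee_pos: [0.569, 0.1817, 0.0765]
orientation: [-0.001, 0.096, 0.995, -0.0]
wrist_force: [-0.6, -0.3, -1.0]
finger_gap: 0.995
```

```bash
python3 - <<'E'
from h import *
plan([.570,.180,.078],-.193,n=5)
p=params('wrist'); im=optics.snapshot('wrist'); cv2.imwrite('pics/w2.png',im[:,:,::-1])
print(proj(p,[[.570,.180,.092],[.570,.180,0]]))
E
```

```text
now 2.025 [0.569  0.1817 0.0765] d [ 0.001  -0.0017  0.0015] rotdeg [-0.03 -0.06  0.02] F [-0.6 -0.3 -1. ] M [-0.01 -0.    0.01] gap 85.0
[85, -0.3, -0.3, -0.3, -0.01, -0.01, 0.0]
[85, -0.3, -0.3, -0.3, -0.01, -0.01, 0.0]
[85, -0.3, -0.3, -0.3, -0.01, -0.01, 0.0]
[85, -0.3, -0.3, -0.3, -0.01, -0.01, 0.0]
[85, -0.3, -0.3, -0.3, -0.01, -0.01, 0.0]
[[315.44586911 297.9418748 ]
 [317.48726283 214.8699539 ]]
```

View pics/w2.png

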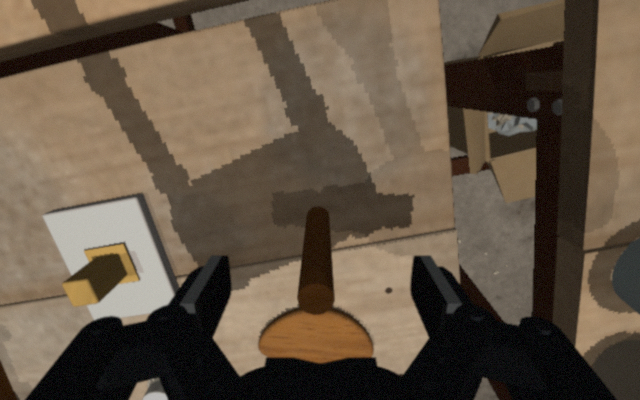

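servo_tool(
  steps=[
    [85, -1.3, -1.5, -1.5, 0, 0, 0],
    [10, 0, 0, 0, 0, 0, 0],
    [10, 0, 0, 0, 0, 0, 0],
    [10, 0, 0, 0, 0, 0, 0],
    [10, 0, 0, 0, 0, 0, 0],
  ],
  squeeze=40,
)

```text
time_s: 2.7
ee_pos: [0.5709, 0.1799, 0.0805]
orientation: [0.0, 0.096, 0.995, 0.0]
wrist_force: [-0.3, -0.7, 1.4]
finger_gap: 0.169
```

servo_tool(
  steps=[
    [10, 0, 0, 0, 0, 0, 0],
    [10, 0, 0, 0, 0, 0, 0],
    [10, 0, 0, -30, 0, 0, 0],
    [10, 0, 0, -40, 0, 0, 0],
    [10, 0, 0, -30, 0, 0, 0],
  ],
)

```text
time_s: 3.32
ee_pos: [0.5706, 0.18, 0.1809]
orientation: [0.0, 0.096, 0.995, 0.0]
wrist_force: [-0.3, -0.5, -0.3]
finger_gap: 0.173
```

```bash
python3 - <<'E'
from h import *
plan([.6014,-.1675,.165],-.193,n=7,grip=10)
p=params('wrist'); im=optics.snapshot('wrist'); cv2.imwrite('pics/w3.png',im[:,:,::-1])
E
```

```text
now 3.325 [0.5706 0.18   0.1809] d [ 0.0308 -0.3475 -0.0159] rotdeg [0.02 0.01 0.02] F [-0.3 -0.5 -0.3] M [0.01 0.   0.04] gap 14.8
[10, -13.8, -47.9, 2.3, 0.0, 0.0, 0.0]
[10, -13.8, -47.9, 2.3, 0.0, 0.0, 0.0]
[10, -13.8, -47.9, 2.3, 0.0, 0.0, 0.0]
[10, -13.8, -47.9, 2.3, 0.0, 0.0, 0.0]
[10, -13.8, -47.9, 2.3, 0.0, 0.0, 0.0]
[10, -13.8, -47.9, 2.3, 0.0, 0.0, 0.0]
[10, -13.8, -47.9, 2.3, 0.0, 0.0, 0.0]
```

View pics/w3.png

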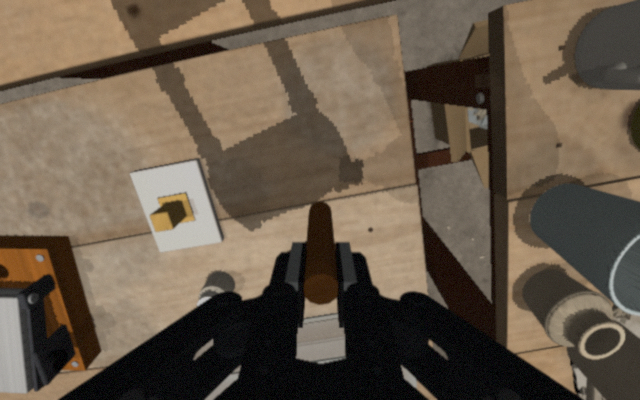

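servo_tool(
  steps=[
    [10, -13.8, -47.9, 0, 0, 0, 0],
    [10, -13.8, -47.9, 0, 0, 0, 0],
    [10, -13.8, -47.9, 0, 0, 0, 0],
    [10, -13.8, -47.9, 0, 0, 0, 0],
    [10, -13.8, -47.9, 0, 0, 0, 0],
  ],
)

```text
time_s: 4.0
ee_pos: [0.5922, -0.0699, 0.1786]
orientation: [-0.001, 0.096, 0.995, 0.0]
wrist_force: [-0.3, 0.2, -0.8]
finger_gap: 0.166
```

servo_tool(
  steps=[
    [10, -13.8, -47.9, 4, 0, 0, 0],
    [10, -13.8, -47.9, 6, 0, 0, 0],
    [10, 0, 0, 6, 0, 0, 0],
    [10, 0, 0, 0, 0, 0, 0],
    [10, 0, 0, 0, 0, 0, 0],
  ],
)

```text
time_s: 4.62
ee_pos: [0.6013, -0.1664, 0.1637]
orientation: [-0.0, 0.095, 0.995, 0.0]
wrist_force: [-0.2, 0.6, 0.0]
finger_gap: 0.171
```

```bash
python3 - <<'E'
from h import *
plan([.6014,-.1675,.165],-.193,n=1,grip=10)
s,P,r=now()
p=params('wrist'); im=optics.snapshot('wrist'); cv2.imwrite('pics/w4.png',im[:,:,::-1])
np.savez('w4.npz',**p); crop(im,260,120,380,220,6,'pics/w4c.png')
a=P; print('pred foot',proj(p,[a+r.apply([0,0,.0803]),[.6014,-.1675,.03]]))
im=optics.snapshot('scene'); cv2.imwrite('pics/s4.png',im[:,:,::-1]);crop(im,270,60,370,210,4,'pics/s4c.png')
E
```

```text
now 4.625 [ 0.6013 -0.1664  0.1637] d [ 0.0001 -0.0011  0.0013] rotdeg [ 0.02 -0.01  0.11] F [-0.2  0.6  0. ] M [ 0.03  0.01 -0.05] gap 14.6
[10, -0.3, -1.1, -1.3, 0.02, -0.01, 0.11]
pred foot [[319.57004333 211.04822549]
 [318.38902414 188.50499526]]
```

View pics/w4.png

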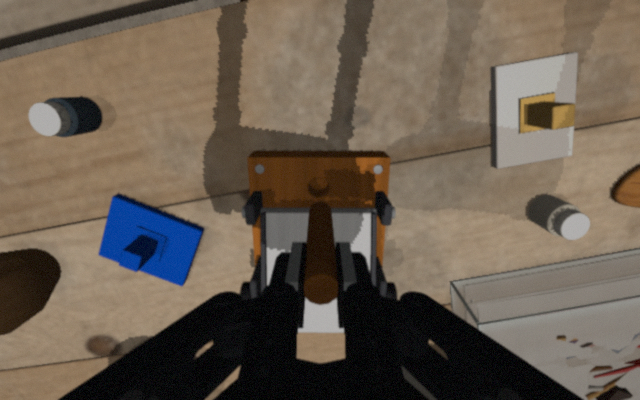

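View pics/w4c.png

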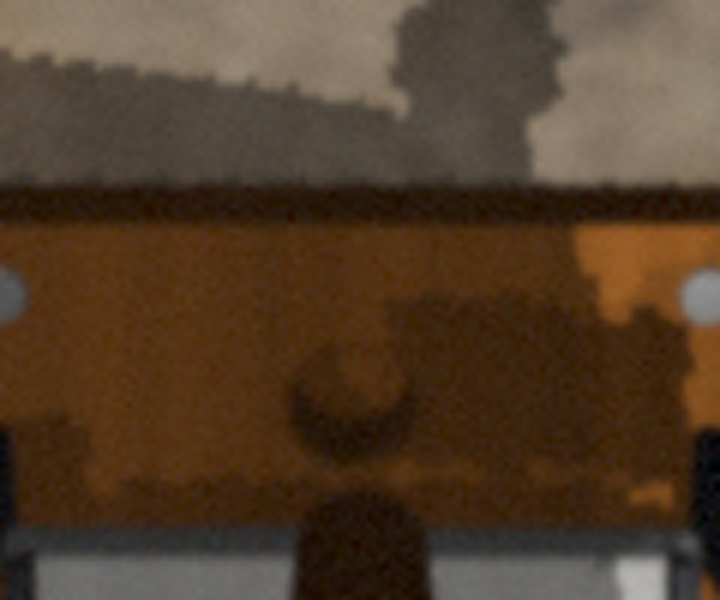

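View pics/s4c.png

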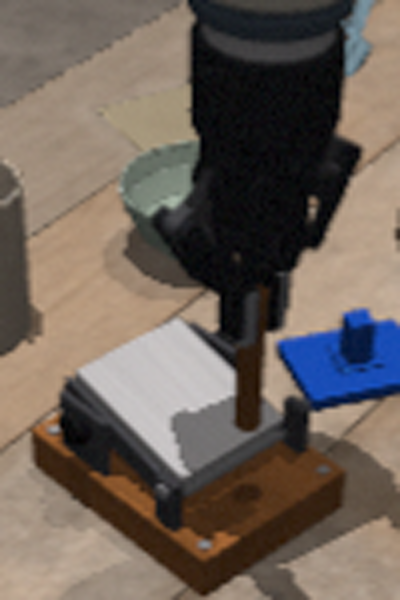

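```bash
python3 - <<'E'
from h import *
p=dict(np.load('w4.npz')); f=atz(p,320.2,210.4,.1637-.0803); b=atz(p,318.1,186.4,.03)
print(f,b,b-f, 'tcp->', np.array([.6013,-.1664])-f[:2])
E
```

```text
[ 0.60093006 -0.16580248  0.0834    ] [ 0.59949121 -0.16738104  0.03      ] [-0.00143885 -0.00157856 -0.0534    ] tcp-> [ 0.00036994 -0.00059752]
```

servo_tool(
  steps=[
    [10, 0.7, -1.7, 10, 0, 0, 0],
    [10, 0, 0, 16, 0, 0, 0],
    [10, 0, 0, 16, 0, 0, 0],
    [10, 0, 0, 0, 0, 0, 0],
    [10, 0, 0, 0, 0, 0, 0],
  ],
)

```text
time_s: 5.35
ee_pos: [0.6002, -0.1693, 0.1217]
orientation: [-0.0, 0.096, 0.995, 0.0]
wrist_force: [0.3, -0.0, 0.2]
finger_gap: 0.171
```

```bash
python3 - <<'E'
from h import *
plan([.6014,-.1675,.165],-.193,n=1,grip=10)
s,P,r=now()
p=params('wrist'); im=optics.snapshot('wrist'); cv2.imwrite('pics/w5.png',im[:,:,::-1])
np.savez('w5.npz',**p); crop(im,270,160,370,240,7,'pics/w5c.png')
print('pred foot',proj(p,[P+r.apply([0,0,.0803]),[.6014,-.1675,.03],[.5995,-.1674,.03]]))
im=optics.snapshot('scene'); cv2.imwrite('pics/s5.png',im[:,:,::-1]);crop(im,290,150,360,210,9,'pics/s5c.png')
im=optics.snapshot('top');crop(im,310,140,390,220,7,'pics/t5c.png')
E
```

```text
now 5.35 [ 0.6002 -0.1693  0.1217] d [0.0012 0.0018 0.0433] rotdeg [ 0.   -0.01  0.01] F [ 0.3 -0.   0.2] M [0.02 0.05 0.02] gap 14.6
[10, -0.8, 2.0, -43.3, 0.0, -0.01, 0.01]
pred foot [[319.53096604 211.01916234]
 [322.26712365 206.35150041]
 [321.91193213 203.95281052]]
```

View pics/w5c.png

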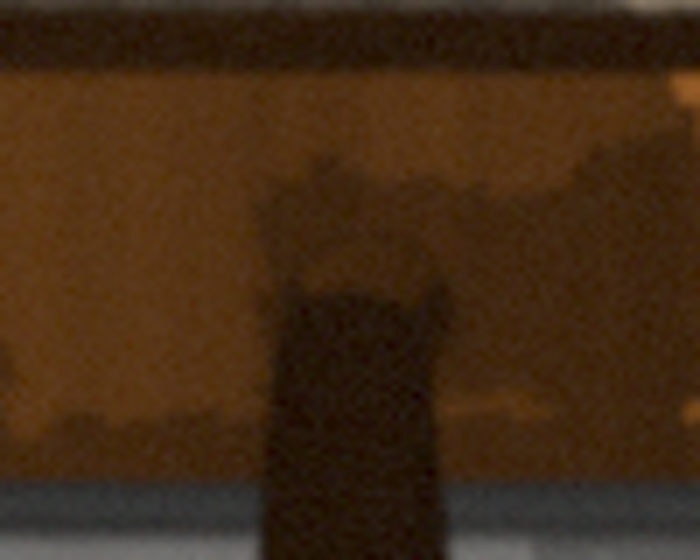

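View pics/s5c.png

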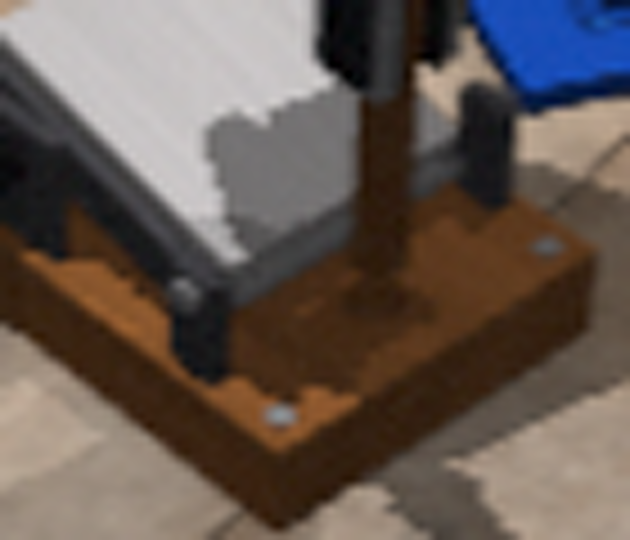

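```bash
python3 - <<'E'
import cv2,numpy as np
for n,(u0,v0,u1,v1) in {'w5':(290,180,350,230),'s5':(315,165,350,195)}.items():
    im=cv2.imread(f'pics/{n}.png')[v0:v1,u0:u1].astype(float)
    im=np.clip((im/255)**.6*255*1.5-30,0,255).astype(np.uint8)
    k=12 if n=='w5' else 18
    cv2.imwrite(f'pics/{n}e.png',cv2.resize(im,None,fx=k,fy=k,interpolation=cv2.INTER_CUBIC))
E
```

```text
(no output)
```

View pics/w5e.png

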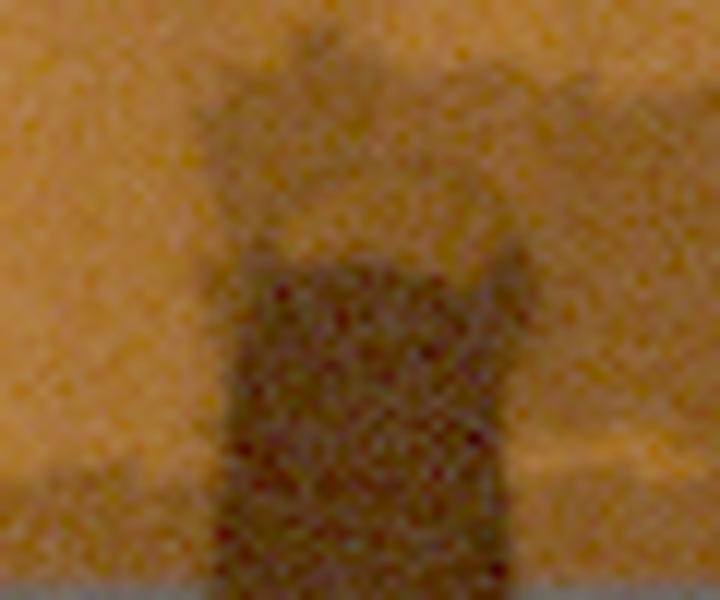

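View pics/s5e.png

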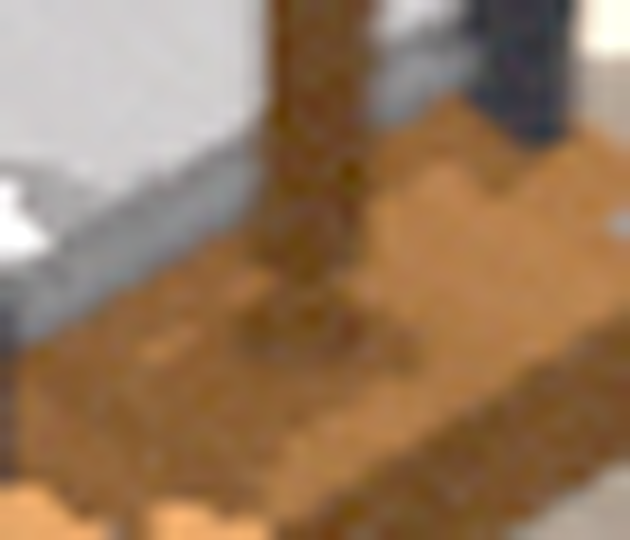

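```bash
python3 - <<'E'
from h import *
p=dict(np.load('w5.npz')); f=atz(p,320.0,209.9,.1217-.0803); b=atz(p,321.9,204.3,.03)
s,P,r=now(); print(P)
print(f,b,b-f, 'tool', r.inv().apply(b-f)*1e3, 'tcp->', np.array([.6002,-.1693])-f[:2])
# scene check
ps=params('scene'); print(proj(ps,[[f[0],f[1],.0414],[b[0],b[1],.03],[.6014,-.1675,.03],[.6002,-.1693,.0414]]))
E
```

```text
[ 0.60058424 -0.16942004  0.12267872]
[ 0.59945222 -0.16880685  0.0414    ] [ 0.59976551 -0.16746016  0.03      ] [ 0.0003133  0.0013467 -0.0114   ] tool [-0.03322872  1.38410002 11.39977673] tcp-> [ 0.00074778 -0.00049315]
[[332.47021924 178.9033071 ]
 [331.8421914  182.67866692]
 [331.2964642  182.3967607 ]
 [332.33037381 178.67033425]]
```

View pics/t5c.png

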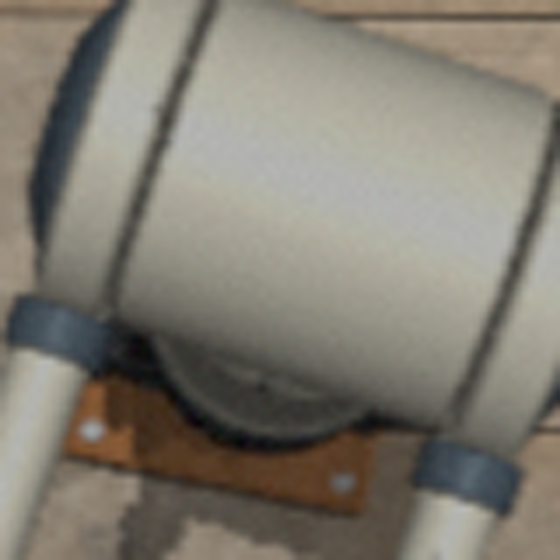

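servo_tool(
  steps=[
    [10, 0, 1.4, 0, 0, 0, 0],
    [10, 0, 0, 5, 0, 0, 0],
    [10, 0, 0, 5, 0, 0, 0],
    [10, 0, 0, 3, 0, 0, 0],
    [10, 0, 0, 2, 0, 0, 0],
  ],
)

```text
time_s: 6.12
ee_pos: [0.6003, -0.1678, 0.1063]
orientation: [-0.0, 0.096, 0.995, 0.0]
wrist_force: [-0.6, 0.9, -0.8]
finger_gap: 0.174
```

```bash
python3 - <<'E'
from h import *
s,P,r=now();print(P,s['wrist_force'],s['moment'])
im=optics.snapshot('wrist'); cv2.imwrite('pics/w6.png',im[:,:,::-1])
s,P,r=now();print(P,s['wrist_force'],s['moment'])
im=np.clip((im[180:230,290:350]/255.)**.6*255*1.5-30,0,255).astype(np.uint8)
cv2.imwrite('pics/w6e.png',cv2.resize(im[:,:,::-1],None,fx=12,fy=12,interpolation=cv2.INTER_CUBIC))
E
```

```text
[ 0.60033291 -0.16784357  0.10630551] [-0.55164491  0.86952675 -0.80042974] [-0.00226689  0.04193727  0.0181554 ]
[ 0.60028094 -0.16783572  0.1061238 ] [ 0.30830738  0.37933482 -0.67547013] [-0.01130105  0.01660915  0.05212691]
```

View pics/w6e.png

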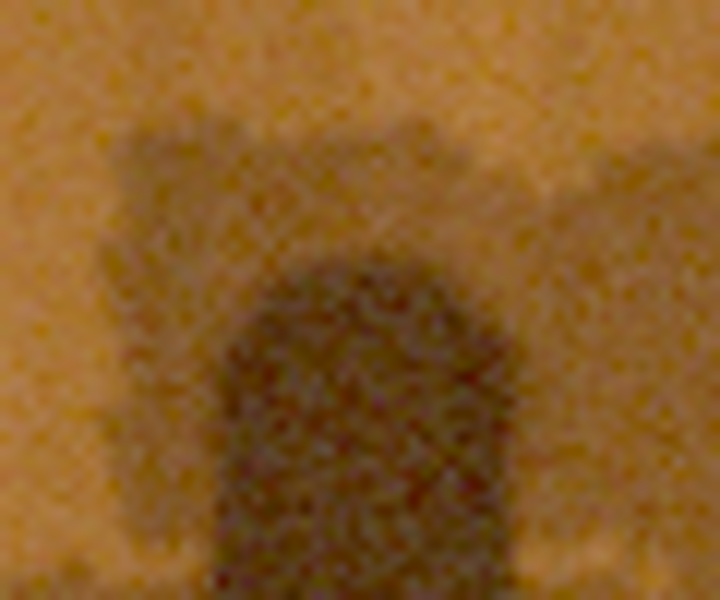

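servo_tool(
  steps=[
    [10, 0, 0, 4, 0, 0, 0],
    [10, 0, 0, 5, 0, 0, 0],
    [10, 0, 0, 5, 0, 0, 0],
    [10, 0, 0, 4, 0, 0, 0],
    [10, 0, 0, 1, 0, 0, 0],
  ],
)

```text
time_s: 6.8
ee_pos: [0.6003, -0.1678, 0.0873]
orientation: [-0.0, 0.096, 0.995, 0.0]
wrist_force: [0.1, 0.0, -1.3]
finger_gap: 0.17
```

```bash
python3 - <<'E'
from h import *
s,P,r=now();print(P,s['wrist_force'],s['moment'])
E
```

```text
[ 0.6002773  -0.16781867  0.08725089] [ 0.05566549  0.02193144 -1.25936909] [ 0.00930168 -0.00729436 -0.05287389]
```

servo_tool(
  steps=[
    [10, 0, 0, 1, 0, 0, 0],
    [10, 0, 0, 0.5, 0, 0, 0],
    [10, 0, 0, 0.5, 0, 0, 0],
    [10, 0, 0, 0, 0, 0, 0],
    [10, 0, 0, 0, 0, 0, 0],
  ],
)

```text
time_s: 7.42
ee_pos: [0.6007, -0.1679, 0.0865]
orientation: [0.001, 0.096, 0.995, -0.0]
wrist_force: [-1.0, 0.4, 3.3]
finger_gap: 0.172
```

servo_tool(
  steps=[
    [40, 0, 0, 0, 0, 0, 0],
    [40, 0, 0, 0, 0, 0, 0],
    [40, 0, 0, -15, 0, 0, 0],
    [40, 0, 0, -40, 0, 0, 0],
    [40, 0, 0, -40, 0, 0, 0],
  ],
)

```text
time_s: 8.05
ee_pos: [0.6003, -0.1678, 0.1826]
orientation: [0.0, 0.096, 0.995, -0.0]
wrist_force: [-0.3, -0.2, -0.3]
finger_gap: 0.47
```

```bash
python3 - <<'E'
from h import *
plan([.5754,.0317,.18],-.0147,n=5)
im=optics.snapshot('wrist'); cv2.imwrite('pics/w7.png',im[:,:,::-1])
im=optics.snapshot('scene'); crop(im,270,120,370,210,6,'pics/s7c.png')
E
```

```text
now 8.05 [ 0.6003 -0.1678  0.1826] d [-0.0249  0.1995 -0.0026] rotdeg [ -0.    0.  -10.2] F [-0.3 -0.2 -0.3] M [ 0.03 -0.01  0.01] gap 40.1
[85, 12.5, 38.2, 0.5, -0.0, 0.0, -2.04]
[85, 11.2, 38.6, 0.5, -0.0, 0.0, -2.04]
[85, 9.8, 39.0, 0.5, -0.0, 0.0, -2.04]
[85, 8.4, 39.3, 0.5, -0.0, 0.0, -2.04]
[85, 7.0, 39.6, 0.5, -0.0, 0.0, -2.04]
```

View pics/s7c.png

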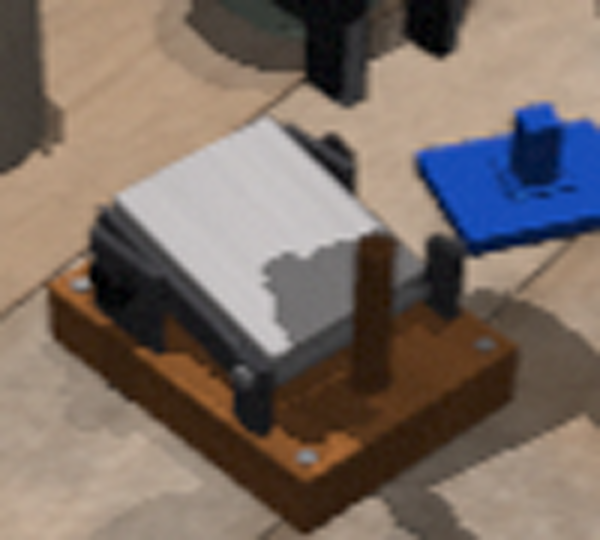

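View pics/w7.png

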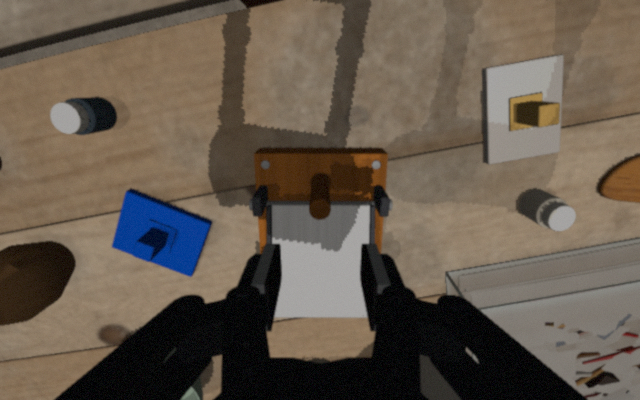

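servo_tool(
  steps=[
    [60, 12.5, 38.2, 0, 0, 0, -2],
    [60, 11.2, 38.6, 0, 0, 0, -2],
    [60, 9.8, 39, 0, 0, 0, -2],
    [60, 8.4, 39.3, 0, 0, 0, -2],
    [60, 7, 39.6, 0, 0, 0, -2.2],
  ],
)

```text
time_s: 8.78
ee_pos: [0.5754, 0.0328, 0.1811]
orientation: [0.0, 0.007, 1.0, 0.0]
wrist_force: [0.3, 1.3, 0.2]
finger_gap: 0.705
```

servo_tool(
  steps=[
    [60, 0, 0, 20, 0, 0, 0],
    [60, 0, 0, 30, 0, 0, 0],
    [60, 0, 0, 30, 0, 0, 0],
    [60, 0, 0, 20, 0, 0, 0],
    [60, 0, 0, 0, 0, 0, 0],
  ],
)

```text
time_s: 9.4
ee_pos: [0.5746, 0.031, 0.0784]
orientation: [-0.002, 0.008, 1.0, -0.0]
wrist_force: [-0.3, -0.1, 1.0]
finger_gap: 0.705
```

```bash
python3 - <<'E'
from h import *
plan([.5754,.0317,.08],-.0147,n=1)
p=params('wrist');im=optics.snapshot('wrist'); cv2.imwrite('pics/w8.png',im[:,:,::-1]); np.savez('w8.npz',**p)
E
```

```text
now 9.4 [0.5746 0.031  0.0784] d [0.0008 0.0007 0.0016] rotdeg [-0.01 -0.24 -0.05] F [-0.3 -0.1  1. ] M [-0.01  0.01  0.01] gap 60.2
[85, -0.8, 0.7, -1.6, -0.01, -0.24, -0.05]
```

View pics/w8.png

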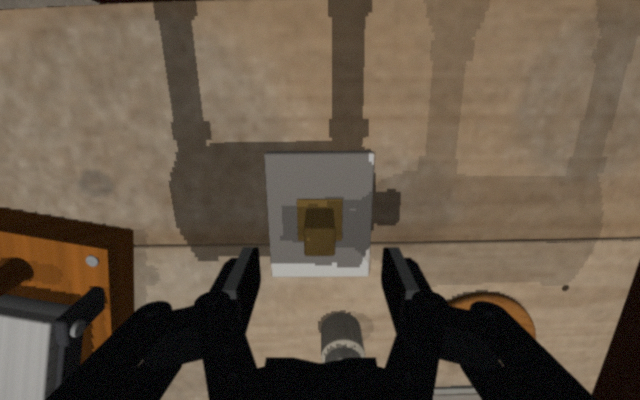

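```bash
python3 - <<'E'
from h import *
im=cv2.imread('pics/w8.png'); crop(im[:,:,::-1],260,140,380,290,5,'pics/w8c.png')
p=dict(np.load('w8.npz'))
for x,y,a in [(.5754,.0317,-.0147)]:
    X=np.array([[45,35,10],[45,-35,10],[-45,-35,10],[-45,35,10],[9,9,44],[9,-9,44],[-9,-9,44],[-9,9,44]])/1e3@R.from_euler('z',a).as_matrix().T+[x,y,0]
    print(((proj(p,X)-[260,140]+.5)*5-.5).round(0).tolist())
E
```

```text
[[549.0, 688.0], [59.0, 688.0], [24.0, 63.0], [585.0, 63.0], [382.0, 583.0], [226.0, 583.0], [223.0, 440.0], [385.0, 440.0]]
```

View pics/w8c.png

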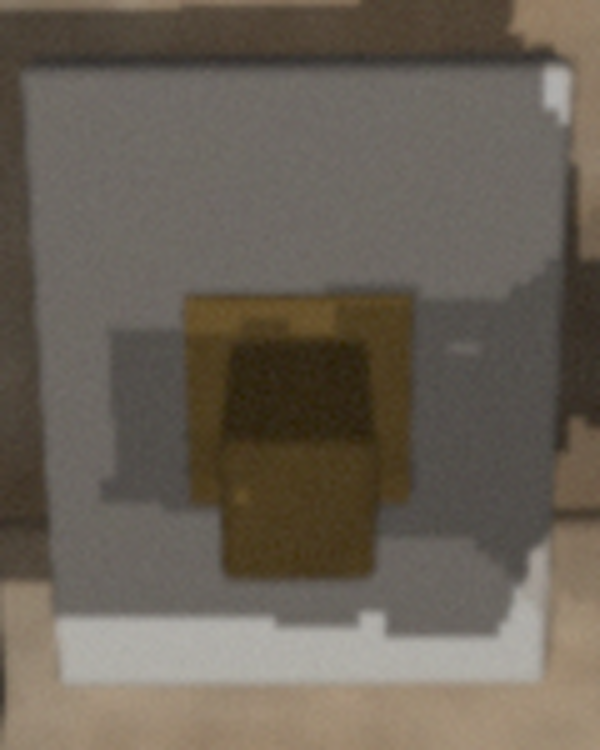

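servo_tool(
  steps=[
    [60, -0.8, 0, 10, 0, -0.2, 0],
    [60, 0, 0, 15, 0, 0, 0],
    [60, 0, 0, 15, 0, 0, 0],
    [60, 0, 0, 9, 0, 0, 0],
    [60, 0, 0, 0, 0, 0, 0],
  ],
)

```text
time_s: 10.07
ee_pos: [0.5759, 0.0316, 0.0303]
orientation: [0.001, 0.007, 1.0, -0.0]
wrist_force: [0.5, -0.1, 0.2]
finger_gap: 0.703
```

```bash
python3 - <<'E'
from h import *
plan([.5754,.0315,.029],-.0147,n=1)
E
```

```text
now 10.075 [0.5759 0.0316 0.0303] d [-0.0005 -0.0001 -0.0013] rotdeg [-0.    0.06  0.  ] F [ 0.5 -0.1  0.2] M [-0.01  0.    0.04] gap 60.0
[85, 0.5, -0.1, 1.3, -0.0, 0.06, 0.0]
```

Close on the block and lift.

servo_tool(
  steps=[
    [10, 0, 0, 0.5, 0, 0, 0],
    [10, 0, 0, 0, 0, 0, 0],
    [10, 0, 0, 0, 0, 0, 0],
    [10, 0, 0, 0, 0, 0, 0],
    [10, 0, 0, 0, 0, 0, 0],
  ],
  squeeze=80,
)

```text
time_s: 10.7
ee_pos: [0.5773, 0.0316, 0.0322]
orientation: [0.003, 0.007, 1.0, -0.0]
wrist_force: [-0.3, -0.5, 5.4]
finger_gap: 0.194
```

servo_tool(
  steps=[
    [10, 0, 0, -10, 0, 0, 0],
    [10, 0, 0, -35, 0, 0, 0],
    [10, 0, 0, -45, 0, 0, 0],
    [10, 0, 0, -45, 0, 0, 0],
    [10, 0, 0, -25, 0, 0, 0],
  ],
)

```text
time_s: 11.32
ee_pos: [0.5765, 0.0316, 0.1943]
orientation: [0.003, 0.007, 1.0, 0.0]
wrist_force: [0.4, -0.3, -2.4]
finger_gap: 0.189
```

```bash
python3 - <<'E'
from h import *
s,P,r=now();print(P,s['wrist_force'],s['moment'],s['finger_gap']*85.4)
p=params('wrist');im=optics.snapshot('wrist'); cv2.imwrite('pics/w9.png',im[:,:,::-1]); np.savez('w9.npz',**p)
print(r.as_rotvec())
for h in (.028,.0285,.030):
    X=np.array([[45,35,10],[45,-35,10],[-45,-35,10],[-45,35,10]])/1e3
    X=X*[-1,1,-1]+[0,0,h]; print(h,proj(p,r.apply(X)+P).round(1).tolist())
E
```

```text
[0.57652133 0.03164387 0.19433032] [ 0.40221875 -0.27961576 -2.36114583] [-0.02617073 -0.05934792 -0.06556475] 16.1020771700726
[2.29421198e-02 3.13516203e+00 6.43681679e-05]
0.028 [[381.1, 325.6], [257.2, 325.5], [244.9, 170.7], [393.1, 170.8]]
0.0285 [[380.9, 325.0], [257.3, 324.9], [245.2, 170.4], [392.9, 170.5]]
0.03 [[380.5, 323.1], [257.8, 323.0], [245.9, 169.6], [392.2, 169.7]]
```

View pics/w9.png

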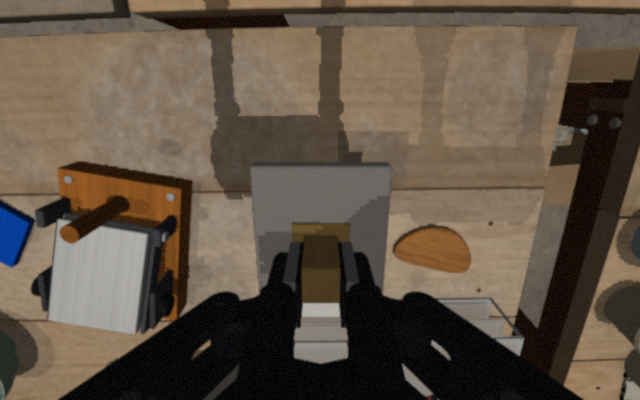

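```bash
python3 - <<'E'
from h import *
im=optics.snapshot('scene'); cv2.imwrite('pics/s9.png',im[:,:,::-1]);crop(im,210,110,330,220,6,'pics/s9c.png')
im=cv2.imread('pics/w9.png')[:,:,::-1]; crop(im,235,150,405,280,4,'pics/w9c.png')
s,P,r=now();print(P)
E
```

```text
[0.57731142 0.03162727 0.19525226]
```

View pics/s9c.png

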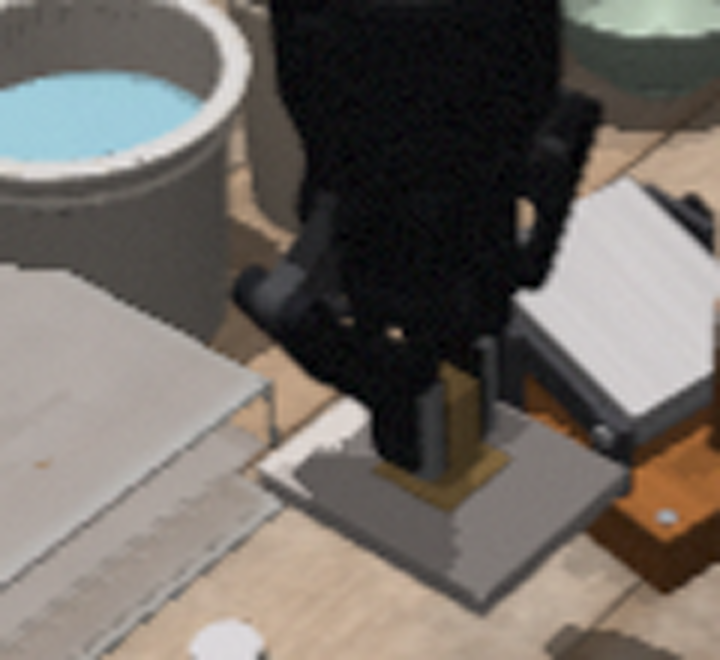

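View pics/w9c.png

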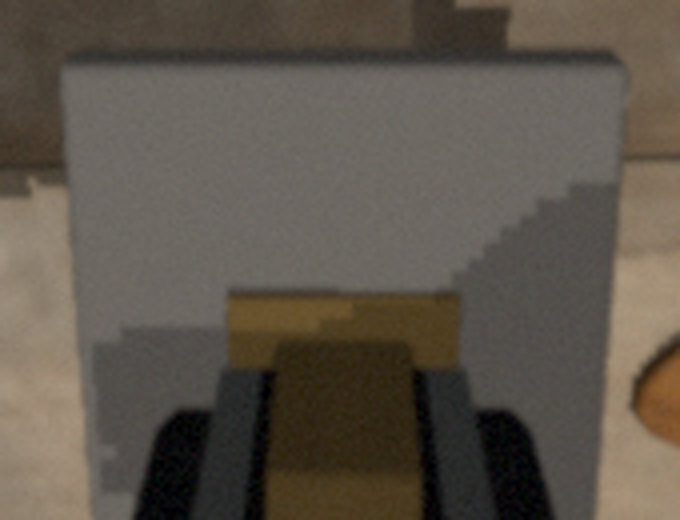

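```bash
cat > fit9.py <<'E'
from h import *
from scipy.optimize import least_squares
p=dict(np.load('w9.npz')); ps=params('scene')
s,P,r=now()
# slide frame: slide x = -tool x, y=tool y, z=-tool z ; front = slide x=-45
def S(q,X): # q: dx,dy(tool) h pitch(about tool y) yaw
    M=R.from_euler('yz',[q[3],q[4]]).as_matrix()
    X=np.array(X)/1e3*[-1,1,-1]
    return r.apply(X@M.T+[q[0],q[1],q[2]])+P
W=lambda a:np.array([((u+.5)/4-.5+235,(v+.5)/4-.5+150) for u,v in a])
Cs=lambda a:np.array([((u+.5)/6-.5+210,(v+.5)/6-.5+110) for u,v in a])
wo=W([(65,66),(624,66),(268,470),(420,470)]); wX=[[-45,-35,10],[-45,35,10],[-9,-9,44],[-9,9,44]]
print('scene pred',((proj(ps,S([0,0,.032,0,0],[[-45,-35,10],[-45,35,10],[45,35,10],[45,-35,10]]))-[210,110]+.5)*6-.5).round())
so=Cs([(630,472),(483,600),(260,470)]); sX=[[-45,-35,10],[-45,35,10],[45,35,10]]
def f(q,c=0):
    # q[5:7]: scene image shift allowed (calib)
    return np.r_[(proj(p,S(q,wX))-wo).ravel(),(proj(ps,S(q,sX))-so+q[5:7]).ravel(),q[5:7]*.3]
for nm,g in(('both',f),('wrist',lambda q:np.r_[f(q)[:8],q[5:7]])):
    o=least_squares(g,[0,0,.03,0,0,0,0]); print(nm,o.x.round(4),np.rad2deg(o.x[3:5]).round(2),o.fun.round(1))
E
python3 fit9.py
```

```text
scene pred [[630. 468.]
 [483. 598.]
 [257. 466.]
 [408. 350.]]
both [ 1.200e-03  8.000e-04  3.980e-02  4.380e-02  2.200e-03 -5.070e-02
 -2.598e+00] [2.51 0.13] [-0.1  0.2  0.2  0.6 -1.5 -0.4  1.4 -0.3 -0.  -0.5  0.1 -0.2 -0.   0.9
 -0.  -0.8]
wrist [ 5.000e-03  8.000e-04  5.000e-02  2.672e-01 -1.000e-04  0.000e+00
  0.000e+00] [15.31 -0.  ] [ 0.  -0.1 -0.1 -0.   0.1  0.1 -0.   0.1  0.   0. ]
```

```bash
cat >> h.py <<'E'
BORE=np.array([.6000,-.1677]); PHI=-.193; TH=.2277; H=.0325; DX=.0012; DY=.0003
def tgt(d,up=0.,rim=.0093,th=None,yoff=0.):
    th=TH if th is None else th
    c,s=np.cos(th),np.sin(th)
    a=(rim-.011+.010*s-d*s)/c+.045   # distance of slide centre from hinge along slope
    X=.011+a*c+d*s; Z=.058+a*s-d*c
    ex=np.array([np.cos(PHI),np.sin(PHI),0]); ey=np.array([-np.sin(PHI),np.cos(PHI),0]); ez=np.array([0,0,1.])
    T=rot(PHI,th); o=np.r_[BORE,0]+X*ex+yoff*ey+Z*ez
    return o-T@np.array([DX,DY,H])+up*ez
E
python3 - <<'E'
from h import *
print(tgt(0),tgt(.004)); plan(tgt(0,.065),PHI,TH,n=10,grip=10)
E
```

```text
[ 0.64825685 -0.17743664  0.10021934] [ 0.64825685 -0.17743664  0.09611336]
now 11.425 [0.5773 0.0316 0.1953] d [ 0.0709 -0.2091 -0.03  ] rotdeg [  1.22 -12.47  10.17] F [ 0.3 -0.1 -1.4] M [-0.03  0.04  0.  ] gap 16.5
[10, -7.4, -20.8, 3.1, 0.12, -1.25, 1.02]
[10, -7.7, -20.7, 3.3, 0.12, -1.25, 1.02]
[10, -8.0, -20.5, 3.5, 0.12, -1.25, 1.02]
[10, -8.2, -20.4, 3.7, 0.12, -1.25, 1.02]
[10, -8.5, -20.2, 3.9, 0.12, -1.25, 1.02]
[10, -8.8, -20.0, 4.2, 0.12, -1.25, 1.02]
[10, -9.1, -19.9, 4.4, 0.12, -1.25, 1.02]
[10, -9.3, -19.7, 4.6, 0.12, -1.25, 1.02]
[10, -9.5, -19.5, 4.9, 0.12, -1.25, 1.02]
[10, -9.8, -19.3, 5.1, 0.12, -1.25, 1.02]
```

servo_tool(
  steps=[
    [10, -7.4, -20.8, 3.1, 0.12, -1.25, 1],
    [10, -7.7, -20.7, 3.3, 0.12, -1.25, 1],
    [10, -8, -20.5, 3.5, 0.12, -1.25, 1],
    [10, -8.2, -20.4, 3.7, 0.12, -1.25, 1],
    [10, -8.5, -20.2, 3.9, 0.12, -1.25, 1],
  ],
)

```text
time_s: 12.05
ee_pos: [0.6119, -0.0748, 0.1755]
orientation: [0.057, 0.052, 0.997, -0.006]
wrist_force: [-0.3, -0.5, -0.4]
finger_gap: 0.195
```

servo_tool(
  steps=[
    [10, -8.8, -20, 4.2, 0.12, -1.25, 1],
    [10, -9.1, -19.9, 4.4, 0.12, -1.25, 1],
    [10, -9.3, -19.7, 4.6, 0.12, -1.25, 1],
    [10, -9.5, -19.5, 4.9, 0.12, -1.25, 1],
    [10, -9.8, -19.3, 5.1, 0.12, -1.25, 1],
  ],
)

```text
time_s: 12.68
ee_pos: [0.6477, -0.1787, 0.1606]
orientation: [0.111, 0.095, 0.989, -0.011]
wrist_force: [0.6, -1.0, -2.3]
finger_gap: 0.194
```

```bash
python3 - <<'E'
from h import *
plan(tgt(0,.03),PHI,TH,n=1,grip=10)
p=params('wrist');im=optics.snapshot('wrist'); cv2.imwrite('pics/w10.png',im[:,:,::-1]); np.savez('w10.npz',**p)
im=optics.snapshot('scene'); cv2.imwrite('pics/s10.png',im[:,:,::-1]);crop(im,260,90,370,210,5,'pics/s10c.png')
E
```

```text
now 12.675 [ 0.6477 -0.1787  0.1606] d [ 0.0006  0.0013 -0.0304] rotdeg [-0.04 -0.23  0.11] F [ 0.6 -1.  -2.3] M [ 0.02  0.17 -0.  ] gap 16.6
[10, 6.4, 1.4, 29.7, -0.04, -0.23, 0.11]
```

View pics/w10.png

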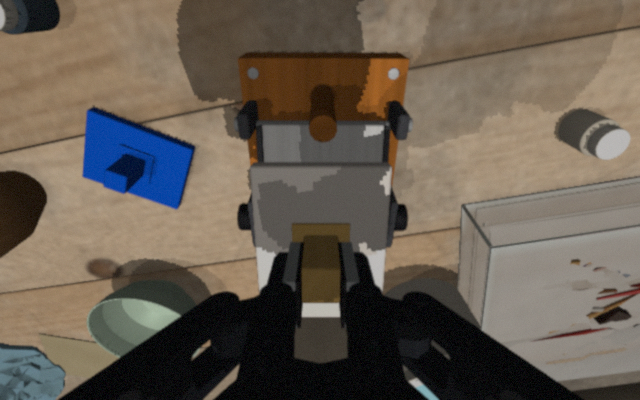

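View pics/s10c.png

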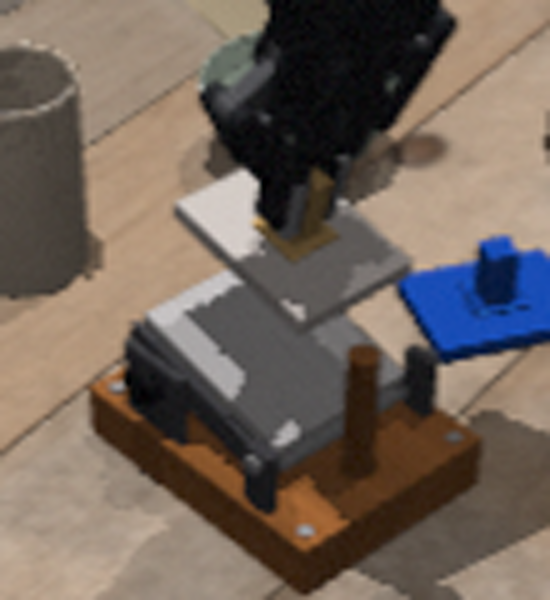

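```bash
python3 - <<'E'
from h import *
s,P,r=now(); ps=params('scene'); pw=dict(np.load('w10.npz'))
X=np.array([[-45,-35,10],[-45,35,10],[45,35,10],[45,-35,10]])/1e3
for pit in (-4,0,4):
    A=r.apply((R.from_euler('y',pit,degrees=True).apply(X*[-1,1,-1]))+[DX,DY,H])+P
    print(pit,((proj(ps,A)-[260,90]+.5)*5-.5).round().tolist(), proj(pw,A).round(1).tolist()[:2])
c,si=np.cos(TH),np.sin(TH); ex=np.array([np.cos(PHI),np.sin(PHI),0]); ey=np.array([-np.sin(PHI),np.cos(PHI),0])
F=[np.r_[BORE,.058]+ex*(.011+a*c)+ey*y+[0,0,a*si] for a,y in((0,-.042),(0,.042),(.1,.042),(.1,-.042))]
print('face',((proj(ps,F)-[260,90]+.5)*5-.5).round().tolist(), proj(pw,F).round(1).tolist()[:2],'pin',proj(pw,[[*BORE,.098],[*BORE,.03]]))
crop(cv2.imread('pics/w10.png')[:,:,::-1],230,40,420,180,4,'pics/w10c.png')
E
```

```text
-4 [[415.0, 267.0], [304.0, 330.0], [177.0, 198.0], [289.0, 142.0]] [[246.9, 162.3], [388.2, 162.5]]
0 [[416.0, 262.0], [305.0, 324.0], [175.0, 202.0], [287.0, 146.0]] [[245.5, 164.9], [389.4, 165.2]]
4 [[416.0, 256.0], [305.0, 318.0], [173.0, 206.0], [285.0, 150.0]] [[244.2, 168.1], [390.7, 168.4]]
face [[409.0, 373.0], [283.0, 449.0], [147.0, 314.0], [275.0, 247.0]] [[260.3, 122.7], [384.1, 123.1]] pin [[322.59006437 127.3735125 ]
 [322.15405663  95.86868325]]
```

View pics/w10c.png

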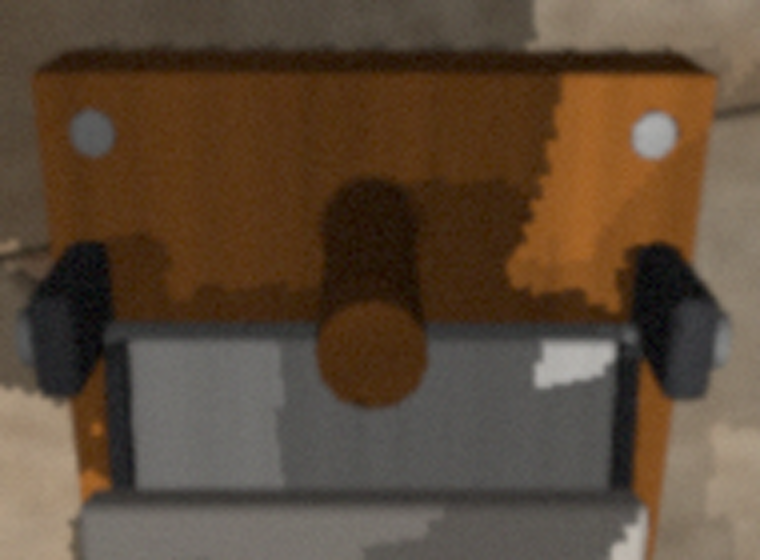

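```bash
python3 - <<'E'
from h import *
plan(tgt(0,.025,rim=.012,yoff=.0008),PHI,TH,n=4,grip=10)
E
```

```text
now 12.775 [ 0.6471 -0.1798  0.1599] d [ 0.0039  0.0026 -0.034 ] rotdeg [-0.09 -0.32  0.02] F [-0.5  0.2 -1.7] M [0.09 0.16 0.01] gap 16.4
[10, 1.1, 0.8, 8.5, -0.02, -0.08, 0.0]
[10, 1.1, 0.8, 8.5, -0.02, -0.08, 0.0]
[10, 1.1, 0.8, 8.5, -0.02, -0.08, 0.0]
[10, 1.1, 0.8, 8.5, -0.02, -0.08, 0.0]
```

servo_tool(
  steps=[
    [10, 1.1, 0.8, 8.5, 0, -0.1, 0],
    [10, 1.1, 0.8, 8.5, 0, -0.1, 0],
    [10, 1.1, 0.8, 8.5, 0, -0.1, 0],
    [10, 1.1, 0.8, 8.5, 0, 0, 0],
    [10, 0, 0, 0, 0, 0, 0],
  ],
)

```text
time_s: 13.4
ee_pos: [0.6506, -0.1743, 0.1252]
orientation: [0.112, 0.094, 0.989, -0.011]
wrist_force: [0.4, -1.3, -1.6]
finger_gap: 0.195
```

```bash
python3 - <<'E'
from h import *
plan(tgt(0,.010,rim=.012,yoff=.0008),PHI,TH,n=1,grip=10)
p=params('wrist');im=optics.snapshot('wrist'); np.savez('w11.npz',**p); cv2.imwrite('pics/w11.png',im[:,:,::-1]);crop(im,230,60,420,200,4,'pics/w11c.png')
im=optics.snapshot('scene'); cv2.imwrite('pics/s11.png',im[:,:,::-1]);crop(im,260,110,370,210,6,'pics/s11c.png')
plan(tgt(0,.010,rim=.012,yoff=.0008),PHI,TH,n=1,grip=10)
print(proj(p,[[*BORE,.098]]))
E
```

```text
now 13.4 [ 0.6506 -0.1743  0.1252] d [ 0.0004 -0.0028 -0.0144] rotdeg [-0.   -0.13  0.2 ] F [ 0.4 -1.3 -1.6] M [ 0.07  0.19 -0.05] gap 16.7
[10, 2.3, -2.7, 14.2, -0.0, -0.13, 0.2]
now 13.5 [ 0.6511 -0.1748  0.1268] d [-0.0001 -0.0024 -0.016 ] rotdeg [-0.03 -0.01  0.19] F [-0.5 -0.6 -0.9] M [0.04 0.15 0.07] gap 16.5
[10, 3.2, -2.4, 15.7, -0.03, -0.01, 0.19]
[[312.48992205 149.62749265]]
```

View pics/w11c.png

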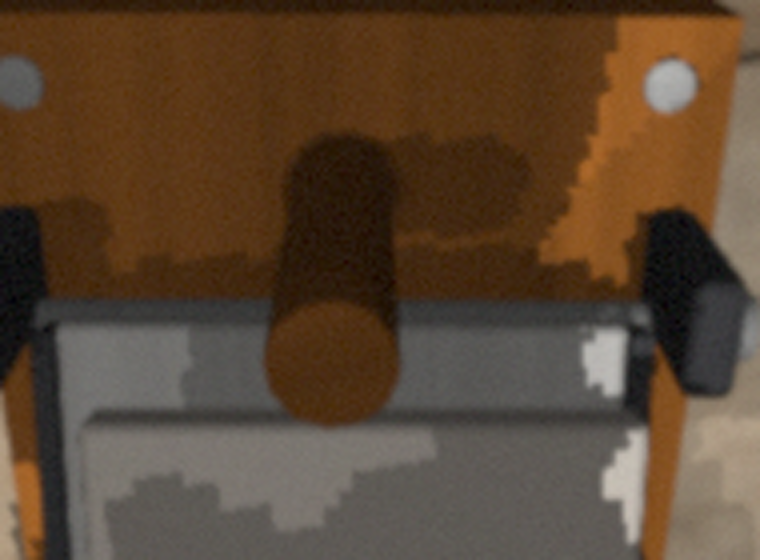

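View pics/s11c.png

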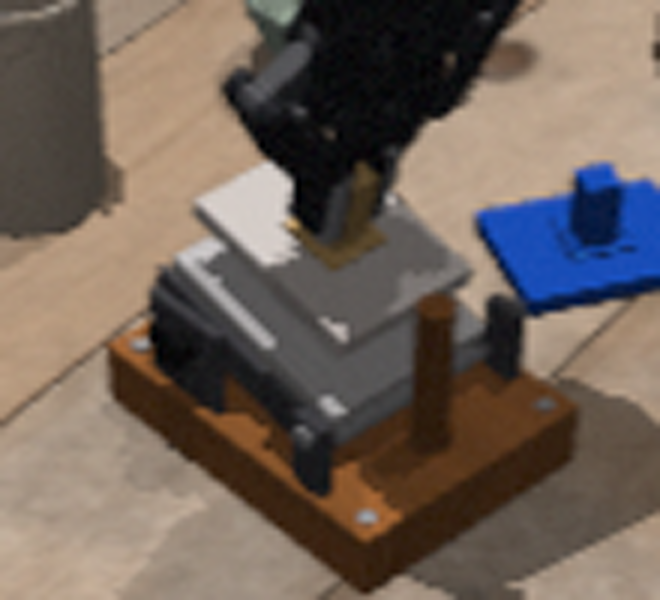

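```bash
python3 - <<'E'
from h import *
p=dict(np.load('w11.npz')); s,P,r=now(); P=np.array([.6508,-.1745,.126])
ex=np.array([np.cos(PHI),np.sin(PHI),0]); ey=np.array([-np.sin(PHI),np.cos(PHI),0])
rim=r.apply([DX+.045,DY,H-.010])+P; b=np.r_[BORE,0]
print('model rim',rim,(rim-b)@ex,(rim-b)@ey)
q=lambda U,V:((U+.5)/4-.5+230,(V+.5)/4-.5+60)
for n,U,V,z in(('rim',364,425,rim[2]),('pin',332,362,.098),('facelow',343,326,.058)):
    x=atz(p,*q(U,V),z); print(n,x,(x-b)@ex,(x-b)@ey)
E
```

```text
model rim [ 0.61163624 -0.16670315  0.09365516] 0.011228991277085593 0.0032102233353559343
rim [ 0.61086261 -0.16602137  0.09365516] 0.010338961745057532 0.003730952143030551
pin [ 0.60025067 -0.16768873  0.098     ] 0.00024385003892057644 5.9140266340113924e-05
facelow [ 0.61198922 -0.16935238  0.058     ] 0.012083553110843654 0.0006778773822767906
```

```bash
python3 - <<'E'
from h import *
plan(tgt(0,.004,rim=.0105,yoff=.0003),PHI,TH,n=4,grip=10)
E
```

```text
now 13.5 [ 0.6511 -0.1748  0.1268] d [-0.0016 -0.0026 -0.0223] rotdeg [-0.03 -0.01  0.19] F [-0.5 -0.6 -0.9] M [0.04 0.15 0.07] gap 16.5
[10, 1.5, -0.7, 5.4, -0.01, -0.0, 0.05]
[10, 1.5, -0.7, 5.4, -0.01, -0.0, 0.05]
[10, 1.5, -0.7, 5.4, -0.01, -0.0, 0.05]
[10, 1.5, -0.7, 5.4, -0.01, -0.0, 0.05]
```

servo_tool(
  steps=[
    [10, 1.4, -2.8, 2.4, 0, 0, 0.2],
    [10, 1.4, 0, 6.4, 0, 0, 0],
    [10, 1.4, 0, 6.4, 0, 0, 0],
    [10, 1.4, 0, 6.4, 0, 0, 0],
    [10, 0, 0, 0, 0, 0, 0],
  ],
)

```text
time_s: 14.12
ee_pos: [0.6494, -0.1773, 0.1031]
orientation: [0.112, 0.096, 0.989, -0.011]
wrist_force: [-0.8, 0.0, -0.5]
finger_gap: 0.196
```

```bash
python3 - <<'E'
from h import *
plan(tgt(0,.0,rim=.0105,yoff=.0003),PHI,TH,n=1,grip=10)
s,P,r=now();p=params('wrist');im=optics.snapshot('wrist'); np.savez('w12.npz',**p,P=P); cv2.imwrite('pics/w12.png',im[:,:,::-1]);crop(im,230,60,420,220,4,'pics/w12c.png')
plan(tgt(0,.0,rim=.0105,yoff=.0003),PHI,TH,n=1,grip=10)
E
```

```text
now 14.125 [ 0.6494 -0.1773  0.1031] d [ 0.     -0.     -0.0026] rotdeg [-0.01 -0.12 -0.03] F [-0.8  0.  -0.5] M [ 0.01  0.11 -0.03] gap 16.8
[10, 0.5, -0.0, 2.6, -0.01, -0.12, -0.03]
now 14.175 [ 0.6497 -0.1774  0.1038] d [-0.0002  0.     -0.0033] rotdeg [-0.02 -0.07 -0.03] F [ 0.4 -0.2 -0.9] M [ 0.03  0.2  -0.02] gap 16.7
[10, 1.0, -0.0, 3.1, -0.02, -0.07, -0.03]
```

View pics/w12c.png

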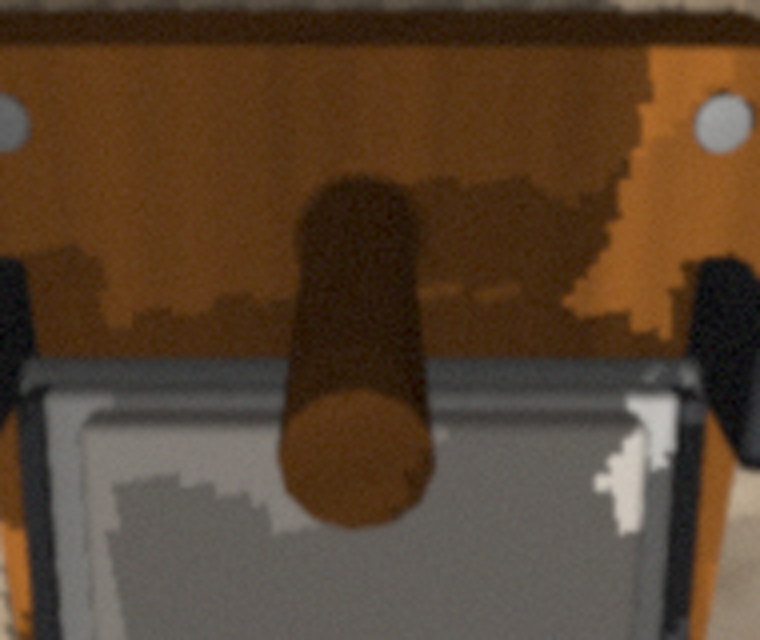

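servo_tool(
  steps=[
    [10, 0.5, 0, 1.5, 0, 0, 0],
    [10, 0.5, 0, 1.5, 0, 0, 0],
    [10, 0.2, 0, 1, 0, 0, 0],
    [10, 0, 0, 0, 0, 0, 0],
    [10, 0, 0, 0, 0, 0, 0],
  ],
  squeeze=100,
)

```text
time_s: 14.8
ee_pos: [0.6501, -0.1776, 0.101]
orientation: [0.114, 0.096, 0.989, -0.011]
wrist_force: [0.7, -0.3, 2.2]
finger_gap: 0.187
```

```bash
python3 - <<'E'
from h import *
plan(tgt(0.004,.0,rim=.0105,yoff=.0003),PHI,TH,n=1,grip=10)
s,P,r=now();p=params('wrist');im=optics.snapshot('wrist'); np.savez('w13.npz',**p,P=P); cv2.imwrite('pics/w13.png',im[:,:,::-1]);crop(im,230,60,420,220,4,'pics/w13c.png')
im=optics.snapshot('scene'); cv2.imwrite('pics/s13.png',im[:,:,::-1]);crop(im,270,130,360,210,8,'pics/s13c.png')
plan(tgt(0.004,.0,rim=.0105,yoff=.0003),PHI,TH,n=1,grip=10)
E
```

```text
now 14.8 [ 0.6501 -0.1776  0.101 ] d [-0.0006  0.0002 -0.0046] rotdeg [-0.03  0.07 -0.02] F [ 0.7 -0.3  2.2] M [ 0.01 -0.19 -0.02] gap 16.0
[10, 1.7, 0.1, 4.4, -0.03, 0.07, -0.02]
now 14.9 [ 0.6501 -0.1776  0.1009] d [-0.0006  0.0002 -0.0045] rotdeg [-0.03  0.07 -0.02] F [0.1 0.8 2. ] M [-0.02 -0.28 -0.  ] gap 16.2
[10, 1.6, 0.1, 4.3, -0.03, 0.07, -0.02]
```

View pics/w13c.png

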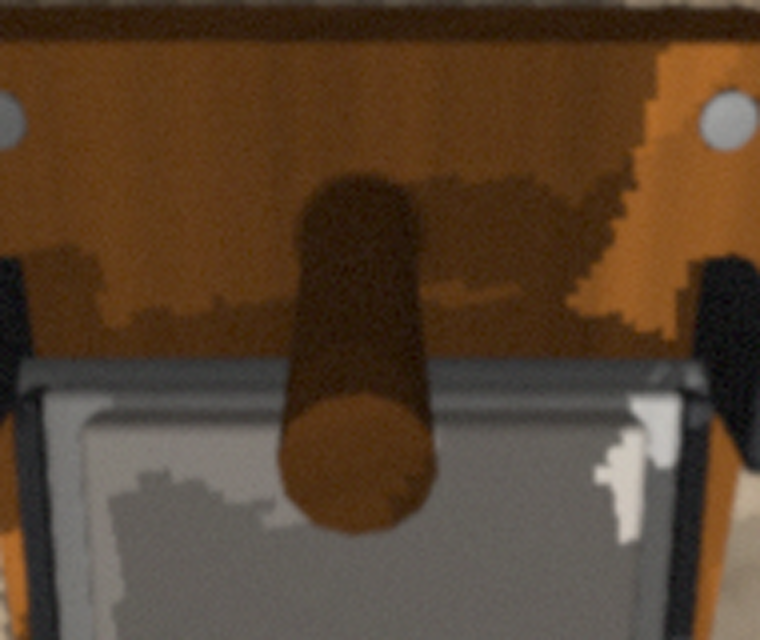

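View pics/s13c.png

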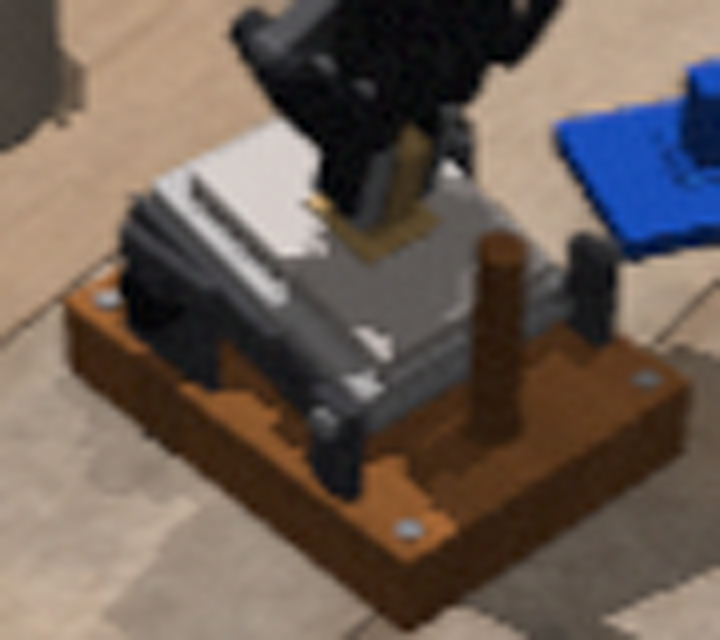

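```bash
python3 - <<'E'
from h import *
im=cv2.imread('pics/s13.png')[145:195,285:345]
im=np.clip((im/255.)**.6*255*1.2-10,0,255).astype(np.uint8)
cv2.imwrite('pics/s13e.png',cv2.resize(im,None,fx=12,fy=12,interpolation=cv2.INTER_CUBIC))
s,P,r=now(); ps=params('scene')
Q=lambda A:((proj(ps,A)-[285,145]+.5)*12-.5).round().tolist()
for pit in(0,4):
  for z in (10,0):
    X=np.array([[-45,-35,z],[-45,35,z],[45,35,z]])/1e3
    print(pit,z,Q(r.apply(R.from_euler('y',pit,degrees=True).apply(X*[-1,1,-1])+[DX,DY,H])+P))
E
```

```text
0 10 [[660.0, 209.0], [405.0, 361.0], [109.0, 70.0]]
0 0 [[650.0, 241.0], [396.0, 393.0], [103.0, 103.0]]
4 10 [[661.0, 196.0], [405.0, 348.0], [106.0, 78.0]]
4 0 [[653.0, 231.0], [399.0, 383.0], [102.0, 114.0]]
```

View pics/s13e.png

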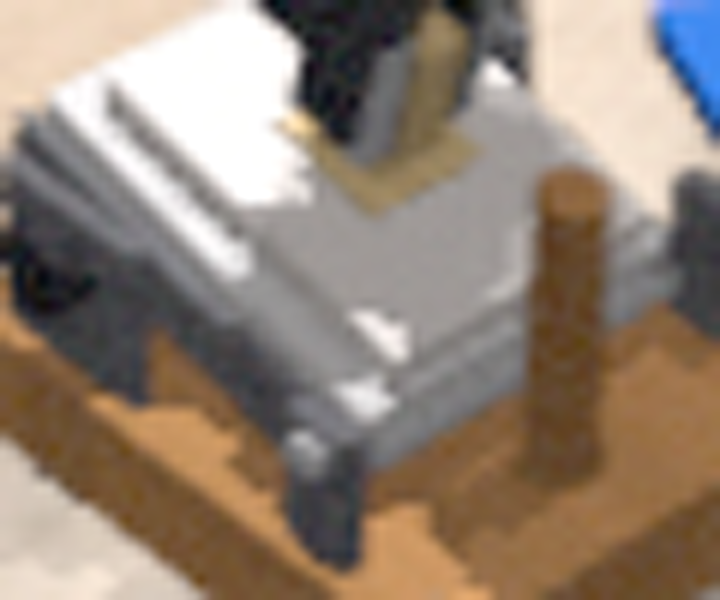

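servo_tool(
  steps=[
    [10, 0.5, 0, 1, 0, 0, 0],
    [10, 0.5, 0, 1, 0, 0, 0],
    [10, 0.2, 0, 1, 0, 0, 0],
    [10, 0, 0, 0, 0, 0, 0],
    [10, 0, 0, 0, 0, 0, 0],
  ],
)

```text
time_s: 15.52
ee_pos: [0.6497, -0.1775, 0.0979]
orientation: [0.114, 0.096, 0.989, -0.011]
wrist_force: [2.3, -0.1, 4.7]
finger_gap: 0.19
```

```bash
python3 - <<'E'
from h import *
plan(tgt(0.004,.0,rim=.0105,yoff=.0003),PHI,TH,n=1,grip=10)
s,P,r=now();p=params('wrist');im=optics.snapshot('wrist'); np.savez('w14.npz',**p,P=P); cv2.imwrite('pics/w14.png',im[:,:,::-1]);crop(im,230,60,420,220,4,'pics/w14c.png')
im=optics.snapshot('scene'); cv2.imwrite('pics/s14.png',im[:,:,::-1])
im=im[145:195,285:345,::-1]
im=np.clip((im/255.)**.6*255*1.2-10,0,255).astype(np.uint8)
cv2.imwrite('pics/s14e.png',cv2.resize(im,None,fx=12,fy=12,interpolation=cv2.INTER_CUBIC))
plan(tgt(0.004,.0,rim=.0105,yoff=.0003),PHI,TH,n=1,grip=10)
E
```

```text
now 15.525 [ 0.6497 -0.1775  0.0979] d [-0.0002  0.0002 -0.0015] rotdeg [-0.04  0.09 -0.03] F [ 2.3 -0.1  4.7] M [-0.15 -0.73 -0.02] gap 16.2
[10, 0.6, 0.1, 1.4, -0.04, 0.09, -0.03]
now 15.625 [ 0.6497 -0.1775  0.0979] d [-0.0002  0.0002 -0.0015] rotdeg [-0.04  0.09 -0.03] F [ 2.4 -1.1  5.6] M [-0.08 -0.72 -0.02] gap 16.1
[10, 0.6, 0.1, 1.4, -0.04, 0.09, -0.03]
```

View pics/w14c.png

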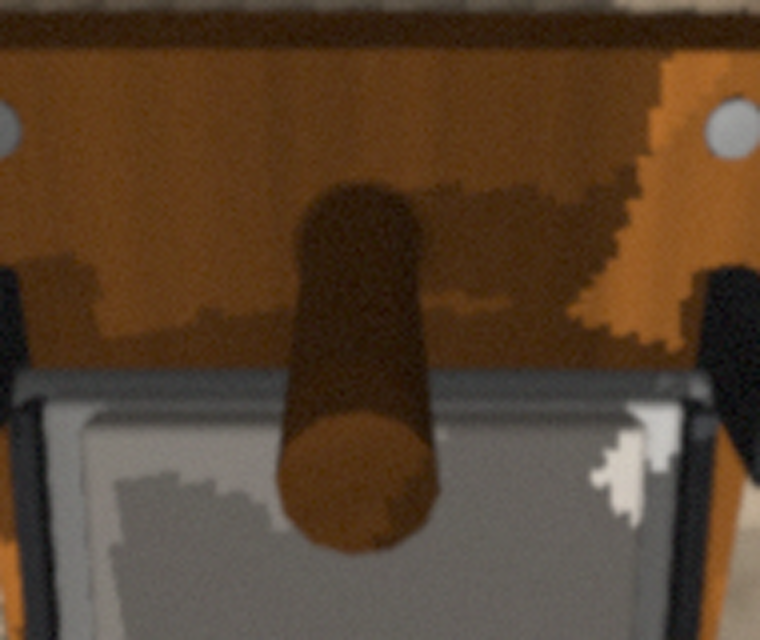

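View pics/s14e.png

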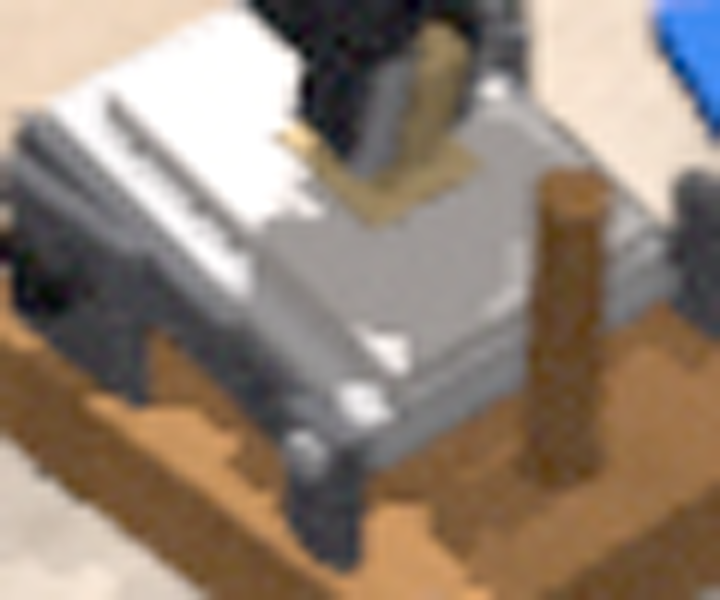

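```bash
python3 - <<'E'
from h import *
z=dict(np.load('w14.npz')); p=z; P=z['P']; s,_,r=now()
ex=np.array([np.cos(PHI),np.sin(PHI),0]); ey=np.array([-np.sin(PHI),np.cos(PHI),0])
rim=r.apply([DX+.045,DY,H-.010])+P; b=np.r_[BORE,0]
print('model rim',rim,(rim-b)@ex,(rim-b)@ey, 'th tool',np.arccos(-r.as_matrix()[2,2]))
q=lambda U,V:((U+.5)/4-.5+230,(V+.5)/4-.5+60)
for n,U,V,zz in(('rimL',85,423,rim[2]),('rimR',642,423,rim[2]),('pin',358,482,.098),('pinfoot~',360,240,.03),('faceL',47,405,.056),('faceR',683,405,.056)):
    x=atz(p,*q(U,V),zz); print(n,x.round(4),((x-b)@ex).round(4),((x-b)@ey).round(4))
# predicted face corners / slide back corner in scene for d=2.5..4.5
ps=params('scene'); Q=lambda A:((proj(ps,A)-[285,145]+.5)*12-.5).round().tolist()
for pit in(-3,0,3):
    X=np.array([[-45,-35,10],[-45,35,10],[45,35,10]])/1e3
    print(pit,Q(r.apply(R.from_euler('y',pit,degrees=True).apply(X*[-1,1,-1])+[DX,DY,H])+P))
E
```

```text
model rim [ 0.61064195 -0.16959142  0.0655035 ] 0.010807140745332282 0.00018486781475116984 th tool 0.2292645251921863
rimL [ 0.6037 -0.2022  0.0655] 0.0103 -0.0332
rimR [ 0.6166 -0.136   0.0655] 0.0102 0.0343
pin [ 0.6003 -0.1677  0.098 ] 0.0003 0.0
pinfoot~ [ 0.5994 -0.1675  0.03  ] -0.0006 0.0
faceL [ 0.6045 -0.2094  0.056 ] 0.0124 -0.0401
faceR [ 0.6201 -0.1293  0.056 ] 0.0124 0.0416
-3 [[660.0, 231.0], [406.0, 383.0], [114.0, 76.0]]
0 [[661.0, 222.0], [406.0, 373.0], [111.0, 82.0]]
3 [[662.0, 212.0], [406.0, 364.0], [108.0, 89.0]]
```

```bash
python3 - <<'E'
from h import *
ps=params('scene'); Q=lambda A:((proj(ps,A)-[285,145]+.5)*12-.5)
ex=np.array([np.cos(PHI),np.sin(PHI),0]); ey=np.array([-np.sin(PHI),np.cos(PHI),0])
for th in(.19,.228,.265):
    c,s=np.cos(th),np.sin(th); d=.004
    F=[np.r_[BORE,.058]+ex*(.011+a*c+d*s)+ey*y+[0,0,a*s-d*c] for a,y in((0,.042),(.1,.042),(0,-.042))]
    q=Q(F); print(th,q.round().tolist(),(q[1]-q[0])[1]/(q[1]-q[0])[0])
im=cv2.imread('pics/s14.png')[140:190,283:323]
im=np.clip((im/255.)**.6*255*1.1-10,0,255).astype(np.uint8)
cv2.imwrite('pics/s14f.png',cv2.resize(im,None,fx=14,fy=12,interpolation=cv2.INTER_CUBIC) if 0 else cv2.resize(im,None,fx=12,fy=12,interpolation=cv2.INTER_CUBIC))
E
```

```text
0.19 [[376.0, 431.0], [51.0, 121.0], [679.0, 248.0]] 0.9494090371747126
0.228 [[376.0, 430.0], [52.0, 108.0], [679.0, 248.0]] 0.9942380754595739
0.265 [[375.0, 430.0], [54.0, 95.0], [678.0, 247.0]] 1.038726738154925
```

View pics/s14f.png

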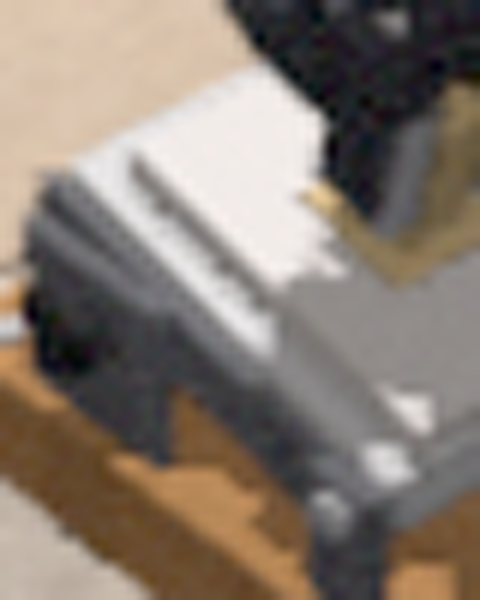

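servo_tool(
  steps=[
    [10, 0.5, 0, 0, 0, 0, 0],
    [10, 0.5, 0, 0, 0, 0, 0],
    [10, 0.5, 0, 0, 0, 0, 0],
    [10, 0, 0, 0, 0, 0, 0],
    [10, 0, 0, 0, 0, 0, 0],
  ],
)

```text
time_s: 16.25
ee_pos: [0.6482, -0.1773, 0.0975]
orientation: [0.114, 0.096, 0.989, -0.011]
wrist_force: [1.4, -0.7, 4.6]
finger_gap: 0.19
```

```bash
python3 - <<'E'
from h import *
plan(tgt(0.004,.0,rim=.0095,yoff=.0003),PHI,TH,n=1,grip=10)
s,P,r=now();p=params('wrist');im=optics.snapshot('wrist'); np.savez('w15.npz',**p,P=P); cv2.imwrite('pics/w15.png',im[:,:,::-1]);crop(im,230,60,420,220,4,'pics/w15c.png')
im=optics.snapshot('scene'); cv2.imwrite('pics/s15.png',im[:,:,::-1])
im=im[145:195,285:345,::-1]
im=np.clip((im/255.)**.6*255*1.2-10,0,255).astype(np.uint8)
cv2.imwrite('pics/s15e.png',cv2.resize(im,None,fx=12,fy=12,interpolation=cv2.INTER_CUBIC))
plan(tgt(0.004,.0,rim=.0095,yoff=.0003),PHI,TH,n=1,grip=10)
E
```

```text
now 16.25 [ 0.6482 -0.1773  0.0975] d [ 0.0003  0.0001 -0.0013] rotdeg [-0.04  0.08 -0.03] F [ 1.4 -0.7  4.6] M [-0.13 -0.71  0.01] gap 16.2
[10, 0.1, 0.1, 1.4, -0.04, 0.08, -0.03]
now 16.35 [ 0.6483 -0.1772  0.0975] d [ 0.0003  0.0001 -0.0014] rotdeg [-0.04  0.08 -0.02] F [1.8 0.5 5.7] M [-0.17 -0.75  0.01] gap 16.2
[10, 0.1, 0.1, 1.4, -0.04, 0.08, -0.02]
```

View pics/w15c.png

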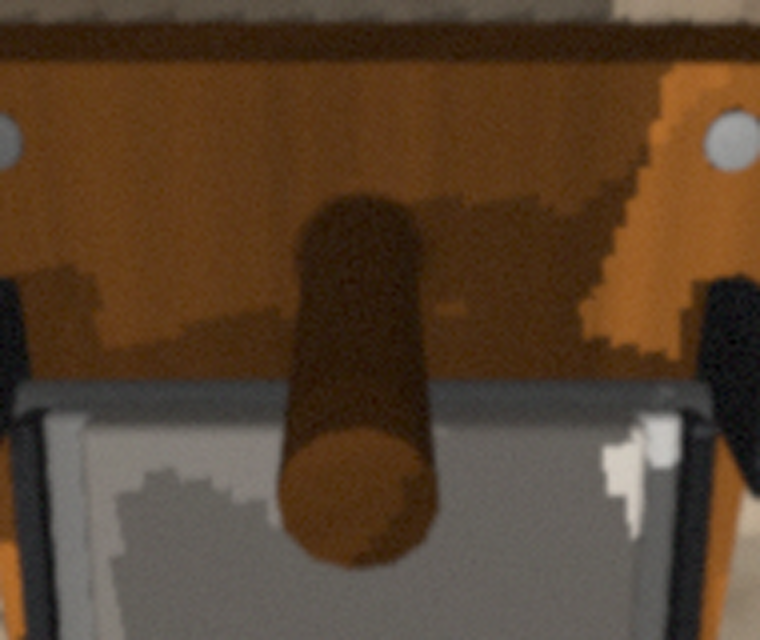

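View pics/s15e.png

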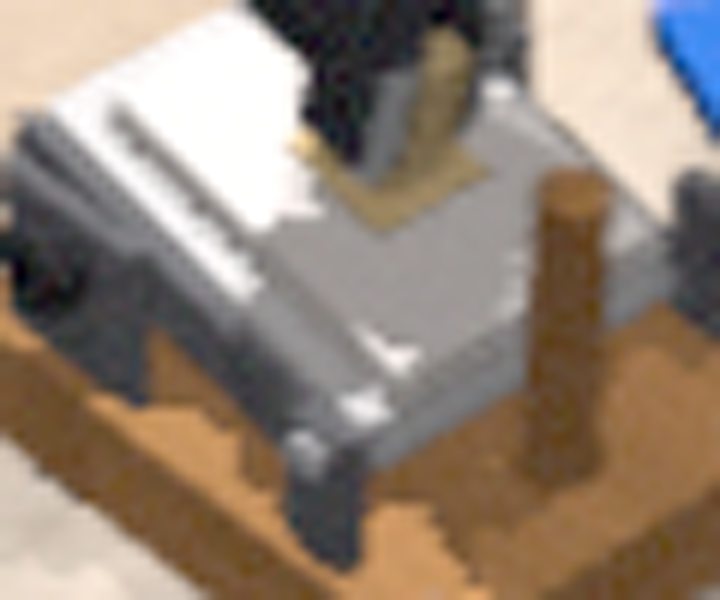

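```bash
python3 - <<'E'
from h import *
s,P,r=now(); print(s['time_s'],P,abs(s['dq']).max(),s['wrist_force'])
from workcell import workorder
print(workorder.close_job())
s,P,r=now(); print(s['time_s'],P,s['wrist_force'])
E
```

```text
16.35 [ 0.64825007 -0.17723337  0.09752388] 0.0013557459896361029 [1.82360458 0.54836346 5.72500796]
the job is handed in; nothing more can be done
None
the job is handed in; nothing more can be done
```

I seated the stop pin in the bore and let it go. Then I lifted the slide by its grip block and tilted it about 13° to match the slope. I laid it on the sprung face and pressed the face in, then handed the job in at 16.35 s still gripping with pressure on. Handing in gave no verdict, so these are my own checks.

**Last checks:**
- **Pin:** it went down until it met the bottom and was still upright in the pictures after release.
- **Slide position:** it lies about 0.4 mm off centre and square to the face. It looked parallel to within 1–2° by eye, and the tool's tilt matches the slope.
- **Lower edge:** I measured its upper rim 10.3 mm from the bore's centre (10.8 mm from the tool pose), then moved it 1.5 mm closer. That puts it at about 9 mm, roughly 1 mm from the pin's surface. I did not re-measure it after that move.
- **Pressure:** the push is about 6–7 N and the arm was at rest.

**What disagreed:**
- **Press depth:** the push force suggests about 4–4.5 mm, but the tool height suggests about 2.6 mm. Both are within the 1.5–6.8 mm allowed.
- **Bore position:** the fixed cameras and the wrist camera differed by about 2 mm, and I used the wrist's reading.
- **Slide in the grip:** the wrist picture alone could not pin down how the slide was pitched between the fingers, so I relied on the scene camera for that.

I never approached the pots, the rib or the blue look-alike. They looked unmoved wherever they were in view.

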